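Charge the ball mill's jar and set it to run

ROBOT

A 6-joint arm with a two-finger parallel gripper is mounted at the origin on the work surface. World frame = base frame: x ahead of the robot, y to its left, z up, the work surface at z = 0. Lengths are in mm, angles in rad, forces in N, time in s.
With the tool pointing down it reaches from about 425 to 1125 mm from the base axis. Payload 14.9 kg.
Tool frame: the origin (TCP) lies at the very end of the fingers, on their centre line; the grasp point (between the pads) lies ctrl.grip_depth behind it (ctrl.grip_depth is the distance from the TCP to the grasp point, in mm); z points along the fingers, y is the direction in which the jaws open and shut (so a half turn about z gives the same grasp; the last joint's range is limited). The gripper opens to 91 mm and grips with 3 to 60 N. Pads are 32 mm wide; open, the fingers measure 118 mm over their backs; the gripper's body (76 mm by 178 mm) begins 60 mm behind the grasp point.
Start: joints at [1.23, 0.379, 1.734, -0, 1.028, -0.033], TCP at [212.081, 667.113, 213.932] pointing down, gripper open.
Joint ranges: [-2.77, 2.77], [-0.74, 2.19], [0, 2.66], [-1.06, 4.2], [0.31, 2.87], [-3.08, 3.08]. Speed limits (rad/s): [1.89, 1.89, 2.39, 3.14, 3.14, 3.14].

INTERFACE

Orientations are given as a rotation vector (axis times angle).
In Python, from workcell import monitor, optics, ticket, ctrl gives the robot as it stands.
- The arm moves only by the tool jog_arm, never from a script. Its argument "motion" is a list that holds one entry, the list of rows, each a list of 7 numbers: the gripper's target within -1 to 1 (shut at 1, half-way at 0, fully open at -1), then the shift along the tool's x, y, z in units of 0.15 m (1.0 is 0.15 m), then the turn, a rotation vector about the tool's x, y, z in units of 180 degrees (1.0 is 180 degrees). A call has 1 to 8 rows; each row shifts and turns the commanded pose from where the row before left it, along the tool's axes as they then stand; what a row does not reach is not made up. A row lasts 1/10 s, in which the tool goes at most 50 mm and 8.59 degrees, less where a joint would pass 70% of its speed; a pose out of reach is approached as far as the arm can. A call with a number of a shift or a turn outside -1 to 1 is refused whole. A call with a gripper value outside its range is refused whole. The fingers move at their own pace and stop on an object; the grip force is fixed at half the most. Time passes only in rows, so rows that do not move let the fingers close. It gives the time, the measured TCP pose, the force and the opening at its end, in the units of the state.
- monitor.get_obs(): the state, without advancing time (a new reading comes with each control period).
- optics.snapshot(name): name is "scene" or "side" or "wrist"; returns the picture (420x560x3 uint8, blue, green, red); there is no depth.
- optics.calibration(name): a dict with "fx", "fy", "cx", "cy" (pixels), "dist" ([k1, k2, p1, p2, k3] as OpenCV has them; the pictures are not rectified), "R" (3x3) and "t" (3): a world point X has camera coordinates R X + t; the wrist camera has in their place "mount" (4x4, takes a point from camera to tool coordinates, whose origin is the TCP and whose axes are the flange's). Camera axes: x right, y down, z forward; pixel columns grow to the right and rows downward; lengths in mm; the calibration is good to about 2 mm. A picture is of the moment at which its call begins: read the wrist's pose just before it. calibration takes no time and is no camera call.
- ticket.close_job(): hands the job in, once; it reports no verdict.
The state is a dict: "clock": time; "qpos": joint angles; "joint_vel": joint speeds; "joint_torque": joint torques, N m; "eef_pos": TCP position; "eef_rot": TCP orientation; "contact_force": force on the tool from outside, world axes, zero at the start; "moment": the same for the moment, N m; "finger_gap": opening from 0.0 (shut) to 1.0 (fully open).
Only numpy, scipy, OpenCV 4.12 (cv2) and the standard library are available. Lean on these libraries where they do the work, as an engineer would, in place of code of your own. Each camera call takes 0.05 s, during which the arm holds its last target.

TASK

Charge the laboratory mill: lift the loaded scoop by its handle with all five grinding balls still in it, and pour them all through the funnel into the jar. Then stand the empty scoop back upright on the rubber mat, wholly on it, and turn the mill's selector knob clockwise until it clicks over into its other position and stays there. Leave the other things on the bench where they are.

Things in the scene. Friction and masses are not known exactly. Their poses are not given: they have to be found in the camera images.
- scoop: Open aluminium weighing scoop, 120 long (x) x 62 wide (y) mm, about 0.2 kg, standing on the mat. Origin on its underside, mid-width, 55 mm ahead of its rear. +x points to the open pouring lip, z up. Flat pan from x = -52 to 5 mm, walls 40 high and 3 thick; then a ramp with 23 mm side rails rises at 24 degrees to the lip. The handle bridges the pan.
- scoop_handle (a point): Centre of the scoop's handle: an upright grey plastic block 14 (x) x 40 (y) x 34 mm high at x = -18, y = 0, z = 98 mm in the scoop's frame; its top is at 115 mm. Below it a 5 mm cross strip at 76 to 81 mm and two side straps 4 mm thick join it to the walls. Grasp it across its 14 mm. Axes as the scoop's.
- scoop_lip (a point): Middle of the scoop's pouring lip, top end of the ramp: x = 65, y = 0, z = 29 mm in the scoop's frame. No wall across it. The balls roll out over it once the lip end is tipped clearly more than 24 degrees down (about 45 empties it; tip slowly or they jump). Axes as the scoop's.
- scoop_pan (a point): Middle of the floor of the scoop's pan, x = -25, y = 0, z = 4 mm in the scoop's frame. The balls stay in the pan while the scoop is about level.
- ball1: White ceramic grinding ball, 15 mm across, 11.5 g; one of five alike, at the start in the scoop's pan. Origin at its centre.
- ball2: White ceramic grinding ball, 15 mm across, 11.5 g; one of five alike, at the start in the scoop's pan. Origin at its centre.
- ball3: White ceramic grinding ball, 15 mm across, 11.5 g; one of five alike, at the start in the scoop's pan. Origin at its centre.
- ball4: White ceramic grinding ball, 15 mm across, 11.5 g; one of five alike, at the start in the scoop's pan. Origin at its centre.
- ball5: White ceramic grinding ball, 15 mm across, 11.5 g; one of five alike, at the start in the scoop's pan. Origin at its centre.
- mill: White laboratory mill bolted down, 190 (x) x 330 (y) mm, deck 55 mm high. Origin under the centre of its foot, z up. On its deck the clear jar with the funnel stands at y = +95 mm and the selector knob at y = -95 mm.
- funnel_rim (a point): Centre of the funnel's mouth, at the height of its rim, 173 mm above the bench. Steel funnel fixed in the jar's mouth: 116 mm across outside, 110 inside, cone 45 mm deep at about 50 degrees, then a spout 34 mm inside.
- jar_floor (a point): Centre of the inner floor of the clear jar below the funnel, 65 mm above the bench. Jar fixed to the mill, 50 mm outside, 44 inside, its mouth 60 mm above this floor.
- selector (a joint): Angle of the selector knob in rad: 0 at the start, grows clockwise as seen from above. Sprung detent: it rests at 0 and at 1.1; in between it springs back until past 0.55, then snaps on to 1.1. Stops at -0.06 and 1.16. Needs up to about 0.15 N m.
- selector_grip (a point): Where to grip the selector: on its upright axis, 84 mm above the bench. Black bar 46 long x 12 wide x 26 mm high (top at 96 mm, bottom at 70 mm) on a disc 48 mm across. x runs along the bar (towards its white mark), z up; grasp it across the 12 mm. The axes turn with the knob.
- mat: Black rubber mat fixed on the bench, 240 (x) x 260 (y) mm, 3 mm thick. Origin under its centre, z up.
- vial: Bystander: small amber vial, 26 mm across, 55 high, standing near a corner of the mat. Origin under its centre.
- forceps: Bystander: steel forceps about 155 mm long, 10 wide, 5 high, lying along the mat's side. Origin on its underside.
- jar_cap: Bystander: the jar's white cap, 54 mm across, 14 high, lying on the mill's deck between funnel and knob, towards +x of the mill. Origin under its centre.
- reagent: Bystander: amber bottle, 64 mm across, 130 high, behind the work. Origin under its centre.
- beaker: Bystander: glass beaker, 70 mm across, 85 high, behind the work. Origin under its centre.

How it is judged (in metres and radians):
On the way, in this order (a step that is already met when the one before it is completed fails the run):
1. the scoop is lifted clear of the mat with all five balls in it (height (world z) of scoop above 0.08 m and distance between each of ball1, ball2, ball3, ball4, ball5 and scoop_pan below 0.075 m), for 0.2 s.
2. all five balls are in the jar (horizontal distance between each of ball1, ball2, ball3, ball4, ball5 and jar_floor below 0.024 m and z of ball1 in the frame of jar_floor between 0 and 0.06 m and z of ball2 in the frame of jar_floor between 0 and 0.06 m and z of ball3 in the frame of jar_floor between 0 and 0.06 m and z of ball4 in the frame of jar_floor between 0 and 0.06 m and z of ball5 in the frame of jar_floor between 0 and 0.06 m), for 0.2 s.
3. the selector has clicked over (value of joint selector above 0.95 rad), for 0.1 s.
At the end, for the whole second after the job is handed in: All five balls lie in the jar below its mouth; the scoop stands upright (within 6 degrees), at rest, on the mat, its origin within 85 mm (mat's x) and 95 mm (mat's y) of the mat's centre; the selector rests past its detent, above 0.95 rad (all of step 2 and x of scoop in the frame of mat between -0.085 and 0.085 m and y of scoop in the frame of mat between -0.095 and 0.095 m and z of scoop in the frame of mat below 0.01 m and angle between scoop's own z axis and vertical below 0.1 rad and linear speed of scoop below 0.02 m/s and value of joint selector above 0.95 rad); the robot touches nothing.
It fails at once if a bystander is pushed more than 40 mm or, if it stands, tipped over (distance of any of vial, reagent, beaker, jar_cap, forceps from where it was at the start of the episode above 0.04 m or angle between any of vial, reagent, beaker's own z axis and vertical above 0.5 rad).
It also fails if it takes over 70 s, if anything falls off the work surface, if the arm or the gripper's body presses on something with over 40 N, if the wrist force passes 120 N, or if a joint passes its speed limit or range.

## Working session

There is one attempt and no reset: what is moved stays moved. The work goes in short steps, Python scripts to look and compute and a tool call to move; the robot and the scene stay as the last step left them, time stands still between calls to the robot, and variables do not carry over. Pictures are saved under pics/ and viewed, and the job is handed in when it is done.

Besides the shell and the picture viewer there is one more tool, called after "Request:" as name(argument=value, ...), one argument or row to a line, values as JSON. jog_arm: Moves the arm, as the interface text tells. Its arguments: {"type":"object","properties":{"motion":{"type":"array","items":{"type":"array","items":{"type":"array","items":{"type":"number"}}}}},"required":["motion"]}

```bash
mkdir -p pics; ls; python3 - <<'E'
from workcell import monitor, optics, ticket, ctrl
import cv2, json
print(monitor.get_obs()); print(ctrl.grip_depth)
for n in ["scene","side","wrist"]:
    cv2.imwrite(f"pics/{n}0.png",optics.snapshot(n)); print(n,optics.calibration(n))
E
```

```text
pics
{'clock': 0.0, 'qpos': array([ 1.22968690e+00,  3.79380167e-01,  1.73480417e+00,  4.95603037e-06,
        1.02850726e+00, -3.33222550e-02]), 'joint_vel': array([ 0.0008654 , -0.00046811,  0.00071154, -0.00160975, -0.00063138,
        0.00103684]), 'joint_torque': array([-2.14128988e-03, -7.63727045e+01, -4.34375238e+01,  6.48770132e-02,
        4.24377050e-02, -8.40722487e-05]), 'eef_pos': array([211.94688197, 666.71044369, 213.2965299 ]), 'eef_rot': array([-4.81536768e-01, -3.10425717e+00,  1.69469098e-03]), 'contact_force': array([-0.60336917,  0.09444986,  0.61971878]), 'moment': array([ 0.00903043, -0.00651554, -0.01483832]), 'finger_gap': 1.0003122436794318}
18.8
scene {'fx': 447.0402152304775, 'fy': 447.0402152304775, 'cx': 283.3112253668308, 'cy': 205.9052820778985, 'dist': array([-0.03871192,  0.        ,  0.        ,  0.        ,  0.        ]), 'R': array([[ 0.00612887,  0.9999786 ,  0.0022865 ],
       [ 0.52767246, -0.0012918 , -0.84944694],
       [-0.84942581,  0.00641268, -0.52766909]]), 't': array([  18.90816242, -220.51869691, 1580.14816666])}
side {'fx': 418.247
[... 197 characters left out ...]
8848, -0.01057374],
       [-0.22886433,  0.68652524, -0.69014796],
       [ 0.2321014 , -0.65003458, -0.72359103]]), 't': array([596.31105845, 234.4920337 , 863.19310648])}
wrist {'fx': 364.9811883982977, 'fy': 364.9811883982977, 'cx': 274.36274609824875, 'cy': 206.99098314506736, 'dist': array([0.021681, 0.      , 0.      , 0.      , 0.      ]), 'mount': array([[ 1.13584593e-03, -9.59616696e-01, -2.81308562e-01,
         8.00515037e+01],
       [ 9.99998792e-01,  7.91501386e-04,  1.33770054e-03,
         1.15122980e-01],
       [-1.06102366e-03, -2.81309742e-01,  9.59616436e-01,
        -1.70817074e+02],
       [ 0.00000000e+00,  0.00000000e+00,  0.00000000e+00,
         1.00000000e+00]])}
```

View pics/scene0.png

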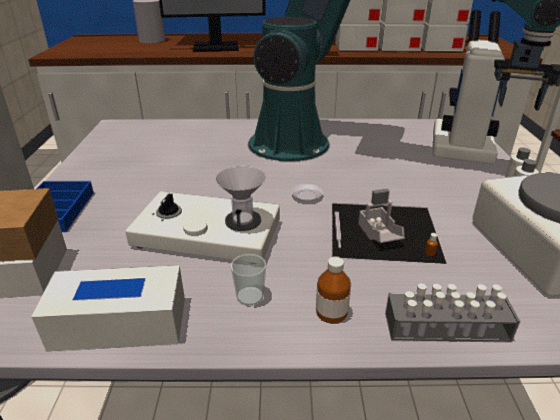

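View pics/side0.png

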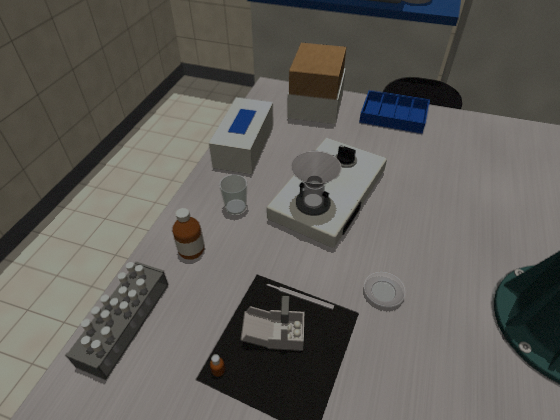

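View pics/wrist0.png

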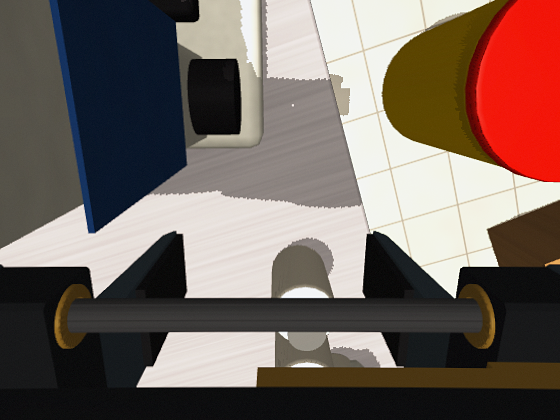

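The scene view shows the scoop on the mat near (380,225), the funnel rim near (241,182), the knob near (168,205). The side view shows the handle at (285,308), the funnel at (316,170) and the knob at (346,155). Next I'll zoom in and measure.

```bash
cat > h.py <<'E'
from workcell import monitor, optics, ticket, ctrl
import cv2, numpy as np
from scipy.spatial.transform import Rotation as Rot
def cal(n,obs=None):
    c=optics.calibration(n); K=np.array([[c['fx'],0,c['cx']],[0,c['fy'],c['cy']],[0,0,1]])
    if 'R' in c: return K,c['dist'],c['R'],c['t']
    obs=obs or monitor.get_obs(); Rt=Rot.from_rotvec(obs['eef_rot']).as_matrix(); M=c['mount']
    Rcw=Rt@M[:3,:3]; tc=Rt@M[:3,3]+obs['eef_pos']
    return K,c['dist'],Rcw.T,-Rcw.T@tc
def ray(C,uv):
    K,d,R,t=C; p=cv2.undistortPoints(np.array([[uv]],float),K,d)[0,0]
    return -R.T@t, R.T@np.array([p[0],p[1],1.])
def plane(C,uv,z):
    o,v=ray(C,uv); return o+v*(z-o[2])/v[2]
def tri(C1,u1,C2,u2):
    o1,v1=ray(C1,u1);o2,v2=ray(C2,u2)
    s,_,_,_=np.linalg.lstsq(np.c_[v1,-v2],o2-o1,rcond=None)
    a,b=o1+v1*s[0],o2+v2*s[1]; return (a+b)/2,np.linalg.norm(a-b)
def proj(C,X):
    K,d,R,t=C; return cv2.projectPoints(np.atleast_2d(np.array(X,float)),cv2.Rodrigues(R)[0],t,K,d)[0][:,0]
E
python3 - <<'E'
import cv2
s=cv2.imread('pics/scene0.png'); d=cv2.imread('pics/side0.png')
def crop(im,x,y,w,h,f,n): cv2.imwrite(n,cv2.resize(im[y:y+h,x:x+w],None,fx=f,fy=f,interpolation=cv2.INTER_CUBIC))
crop(s,320,175,130,97,6,'pics/s_mat.png'); crop(s,125,155,160,110,5,'pics/s_mill.png')
crop(d,195,265,170,150,4,'pics/d_mat.png'); crop(d,260,130,130,120,5,'pics/d_mill.png')
E
```

```text
(no output)
```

View pics/s_mat.png

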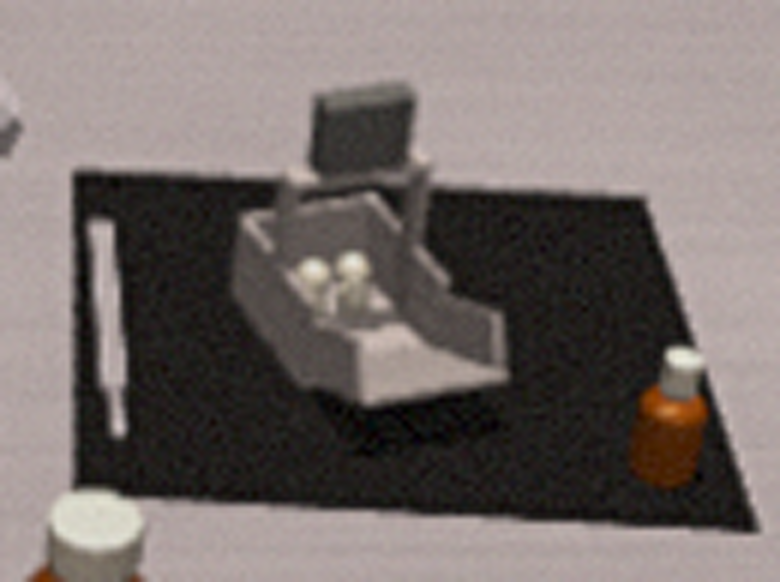

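View pics/s_mill.png

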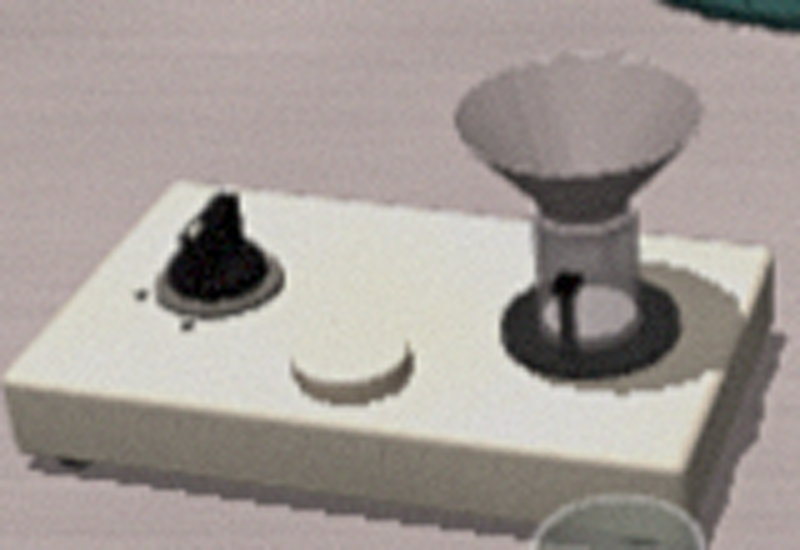

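View pics/d_mat.png

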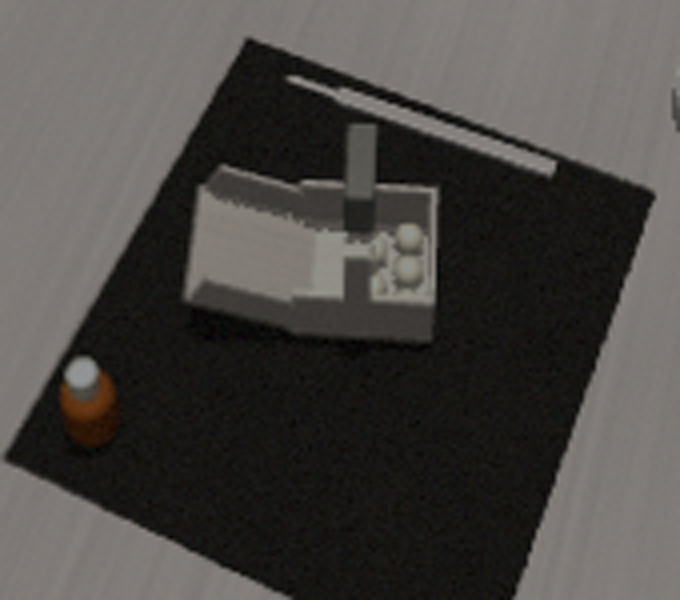

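View pics/d_mill.png

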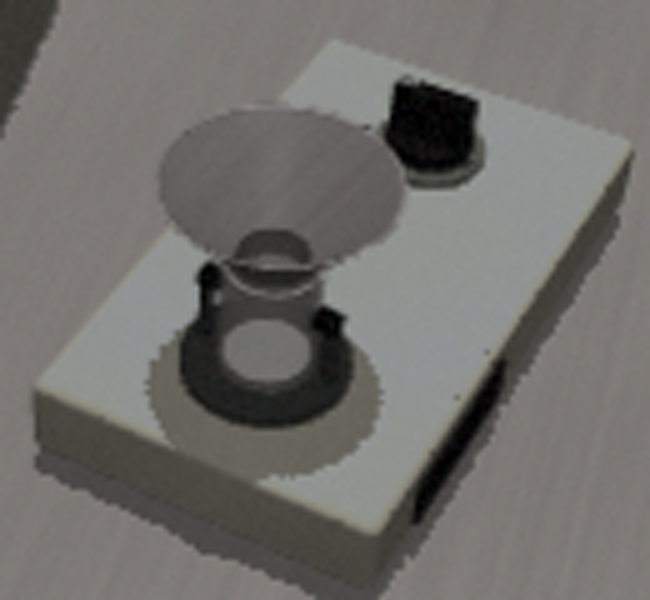

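```bash
cat > m1.py <<'E'
from h import *
S=cal('scene');D=cal('side')
f=lambda x0,y0,k:(lambda a:((a[0]+.5)/k-.5+x0,(a[1]+.5)/k-.5+y0))
sm=f(320,175,6);sl=f(125,155,5);dm=f(195,265,4);dl=f(260,130,5)
np.set_printoptions(precision=1,suppress=True)
print('cams',-S[2].T@S[3],-D[2].T@D[3])
def T(n,a,b): print(n,*tri(S,a,D,b))
T('handle top',sm((365,94)),dm((361,160)))
T('handle +y end',sm((412,90)),dm((360,197)));T('handle -y end',sm((317,100)),dm((362,124)))
T('lip left',sm((365,403)),dm((198,188)));T('lip right',sm((507,380)),dm((186,300)))
T('rear far corner',sm((243,215)),dm((437,187)));T('rear near',sm((375,197)),dm((434,300)))
T('vialcap',sm((686,358)),dm((81,368)))
T('mat -x-y',sm((76,172)),dm((653,192)));T('mat +x-y',sm((76,492)),dm((248,40)));T('mat +x+y',sm((757,530)),dm((7,458)))
print('mat -x+y',plane(S,sm((643,198)),3))
T('funnel L',sl((455,118)),dl((372,232)) )
# funnel rim: ellipse extents
T('funnel cen',sl((578,116)),dl((283,185)))
print(plane(S,sl((455,118)),173),plane(S,sl((703,110)),173),plane(S,sl((580,53)),173),plane(S,sl((575,180)),173))
print(plane(D,dl((160,180)),173),plane(D,dl((406,188)),173),plane(D,dl((285,104)),173))
for n,a,b in [('mill -x-y',(180,183),(632,148)),('mill -x+y',(772,250),(382,535)),('mill +x-y',(8,382),(333,40)),('mill+x+y',(690,473),(37,385))]: T(n,sl(a),dl(b))
T('knob disc base',sl((220,280)),dl((433,150)))
T('knob top L',sl((232,195)),dl((470,95)))
print('knob top edges side z96',plane(D,dl((400,80)),96),plane(D,dl((477,100)),96))
E
python3 m1.py
```

```text
cams [1458.5  -29.3  646.4] [417.1 594.4 792.7]
handle top [538.2 209.3 117.8] 1.4657903858896268
handle +y end [533.2 228.2 117.4] 0.6323109172472925
handle -y end [543.4 190.  117.5] 3.2062513345438513
lip left [627.3 202.4  31.8] 1.2973160406065953
lip right [610.6 260.8  30.9] 0.28464049871981595
rear far corner [511.  170.9  44.3] 0.4961273048984423
rear near [495.7 229.2  43.9] 1.320988713222641
vialcap [636.1 318.9  59.4] 0.46547582457446884
mat -x-y [407.9 113.4   2.4] 0.4958354641019372
mat +x-y [644.   90.7   2. ] 0.9627232329340286
mat +x+y [667.9 347.7   1.6] 0.014250225422782594
mat -x+y [432.3 369.5   3. ]
funnel L [ 530.6 -170.9  132.3] 35.058139645647344
funnel cen [ 572.2 -120.   170.8] 1.1897164692494338
[ 578.9 -173.9  173. ] [571.6 -63.4 173. ] [ 514.6 -122.9  173. ] [ 634.5 -116.   173. ]
[ 625.5 -104.2  173. ] [ 518.4 -133.7  173. ] [ 586.  -175.2  173. ]
mill -x-y [ 428.1 -347.9   52.4] 1.340030748259986
mill -x+y [494.2 -33.3  51.7] 0.8801894727275983
mill +x-y [ 608.2 -389.1   51.8] 3.6466130918470845
mill+x+y [677.6 -70.4  52. ] 5.234831488183751
knob disc base [ 530.5 -304.9   57.2] 0.7674057302359016
knob top L [ 515.7 -298.5   99.7] 6.947645322816905
knob top edges side z96 [ 553.8 -309.9   96. ] [ 511.3 -305.7   96. ]
```

Measurements agree with the given sizes:
- **Scoop:** handle top z = 118, yaw about 15°, length about 120.
- **Funnel:** centre about (573,-118.5), height 171.
- **Knob:** about (532,-304).
- **Mat:** centre (538,230).

I'll write a small planner for the row arithmetic and move above the scoop.

```bash
cat > plan.py <<'E'
from h import *
def down(az):  # tool y at azimuth az (deg), z down
    a=np.radians(az); y=np.array([np.cos(a),np.sin(a),0]); z=np.array([0,0,-1.]); x=np.cross(y,z)
    return Rot.from_matrix(np.c_[x,y,z])
def cur():
    o=monitor.get_obs(); return o['eef_pos'],Rot.from_rotvec(o['eef_rot'])
def rows(p,R,way,q=0.005):
    """way: list of (pos,Rot) per row; returns rounded rows (6) and final pose"""
    out=[]
    for P,W in way:
        s=np.round(R.inv().apply(P-p)/150/q)*q
        t=np.round((R.inv()*W).as_rotvec()/np.pi/q)*q
        out.append([round(float(v),4)+0. for v in np.r_[s,t]])
        p=p+R.apply(s*150); R=R*Rot.from_rotvec(t*np.pi)
    return out,p,R
def line(p,R,P,W,n,smooth=True):
    d=(R.inv()*W).as_rotvec(); w=[]
    for i in range(1,n+1):
        s=i/n
        if smooth: s=s*s*(3-2*s)
        w.append((p+(P-p)*s,R*Rot.from_rotvec(d*s)))
    return w
def show(g,rs):
    for i in range(0,len(rs),8): print([[g]+[float('%g'%v) for v in r] for r in rs[i:i+8]])
def go(g,P,W,n,smooth=True,q=.005):
    p,R=cur(); r,pf,Rf=rows(p,R,line(p,R,np.array(P,float),W,n,smooth),q); show(g,r)
    print('final',pf.round(1),'err deg',np.degrees((Rf.inv()*W).magnitude()).round(2))
E
python3 -c "
from plan import *
go(-1,[539,210,215],down(15.3),16)"
```

```text
[[-1, -0.035, -0.025, 0.0, 0.0, 0.0, 0.005], [-1, -0.095, -0.07, 0.0, 0.0, 0.0, 0.01], [-1, -0.155, -0.105, 0.0, 0.0, 0.0, 0.015], [-1, -0.205, -0.125, 0.0, 0.0, 0.0, 0.02], [-1, -0.25, -0.13, 0.0, 0.0, 0.0, 0.025], [-1, -0.29, -0.125, -0.005, 0.0, 0.0, 0.025], [-1, -0.32, -0.11, 0.0, 0.0, 0.0, 0.03], [-1, -0.34, -0.08, 0.0, 0.0, 0.0, 0.03]]
[[-1, -0.345, -0.05, 0.0, 0.0, 0.0, 0.03], [-1, -0.34, -0.015, 0.0, 0.0, 0.0, 0.025], [-1, -0.315, 0.01, 0.0, 0.0, 0.0, 0.03], [-1, -0.28, 0.04, 0.0, 0.0, 0.0, 0.02], [-1, -0.235, 0.045, -0.005, 0.0, 0.0, 0.025], [-1, -0.18, 0.045, 0.0, 0.0, 0.0, 0.015], [-1, -0.11, 0.04, 0.0, 0.0, 0.0, 0.01], [-1, -0.04, 0.015, 0.0, 0.0, 0.0, 0.0]]
final [539.2 210.2 215.2] err deg 0.37
```

Request:
jog_arm(
  motion=[
    [[-1, -0.035, -0.025, 0.0, 0.0, 0.0, 0.005], [-1, -0.095, -0.07, 0.0, 0.0, 0.0, 0.01], [-1, -0.155, -0.105, 0.0, 0.0, 0.0, 0.015], [-1, -0.205, -0.125, 0.0, 0.0, 0.0, 0.02], [-1, -0.25, -0.13, 0.0, 0.0, 0.0, 0.025], [-1, -0.29, -0.125, -0.005, 0.0, 0.0, 0.025], [-1, -0.31, -0.11, 0.0, 0.0, 0.0, 0.03], [-1, -0.32, -0.08, 0.0, 0.0, 0.0, 0.03]],
  ],
)

```text
clock: 0.95
eef_pos: [373.2, 438.7, 214.7]
eef_rot: [1.246, 2.884, 0.0]
contact_force: [1.5, 0.5, 0.3]
finger_gap: 0.998
```

Request:
jog_arm(
  motion=[
    [[-1, -0.32, -0.05, 0.0, 0.0, 0.0, 0.03], [-1, -0.32, -0.015, 0.0, 0.0, 0.0, 0.025], [-1, -0.315, 0.01, 0.0, 0.0, 0.0, 0.03], [-1, -0.28, 0.04, 0.0, 0.0, 0.0, 0.02], [-1, -0.235, 0.045, -0.005, 0.0, 0.0, 0.025], [-1, -0.18, 0.045, 0.0, 0.0, 0.0, 0.015], [-1, -0.11, 0.04, 0.0, 0.0, 0.0, 0.01], [-1, -0.1, 0.015, 0.0, 0.0, 0.0, 0.0]],
  ],
)

```text
clock: 1.75
eef_pos: [534.2, 208.4, 215.5]
eef_rot: [1.9, 2.502, 0.0]
contact_force: [-0.0, 0.9, 0.2]
finger_gap: 0.999
```

```bash
python3 - <<'E'
from plan import *
o=monitor.get_obs(); print(o['clock'],o['qpos'].round(3),o['eef_pos'].round(1),Rot.from_rotvec(o['eef_rot']).as_matrix().round(3))
C=cal('wrist',o); cv2.imwrite('pics/w1.png',optics.snapshot('wrist'))
print(proj(C,[[539,209.8,118],[533.2,228.2,118],[543.4,190,118],[619,231.6,32],[503,200,43]]).round(0))
E
```

```text
1.75 [0.331 0.18  1.993 0.    0.969 0.06 ] [534.2 208.4 215.5] [[-0.268  0.963  0.   ]
 [ 0.963  0.268  0.   ]
 [ 0.     0.    -1.   ]]
[[281. 209.]
 [280. 184.]
 [279. 234.]
 [363. 185.]
 [241. 186.]]
```

View pics/w1.png

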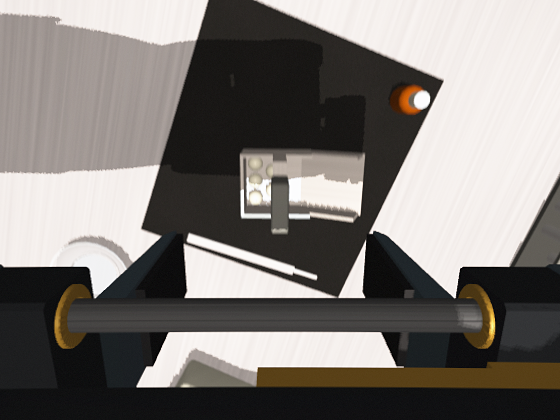

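Wrist view: the handle top runs from about (280,180) to (280,232), where the two-view measurement predicted it. Four or five balls show in the pan at left. Zoom for a finer centre and yaw.

```bash
python3 -c "
import cv2
im=cv2.imread('pics/w1.png')[140:245,225:375]
cv2.imwrite('pics/w1c.png',cv2.resize(im,None,fx=5,fy=5,interpolation=cv2.INTER_CUBIC))"
```

```text
(no output)
```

View pics/w1c.png

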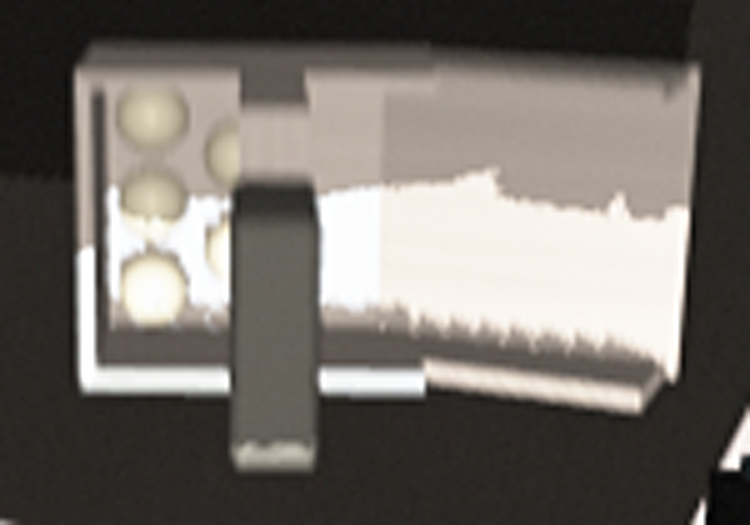

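```bash
python3 - <<'E'
from plan import *
C=cal('wrist'); print(plane(C,(279.7,208),118).round(1))
S=cal('scene'); f=lambda a:((a[0]+.5)/6-.5+320,(a[1]+.5)/6-.5+175)
print(tri(C,(279.7,208),S,f((365,94))))
go(-1,[538.5,210.3,86],down(15.5),10)
E
```

```text
[538.3 209.3 118. ]
(array([538.15067593, 208.96677457, 118.10248065]), np.float64(0.6475725209156654))
[[-1, 0.0, 0.0, 0.025, 0.0, 0.0, 0.0], [-1, 0.0, 0.005, 0.065, 0.0, 0.0, 0.0], [-1, 0.005, 0.0, 0.095, 0.0, 0.0, 0.0], [-1, 0.0, 0.005, 0.12, 0.0, 0.0, 0.0], [-1, 0.0, 0.005, 0.125, 0.0, 0.0, 0.0], [-1, 0.005, 0.005, 0.13, 0.0, 0.0, 0.0], [-1, 0.0, 0.005, 0.115, 0.0, 0.0, 0.0], [-1, 0.0, 0.005, 0.1, 0.0, 0.0, 0.0]]
[[-1, 0.0, 0.0, 0.065, 0.0, 0.0, 0.0], [-1, 0.0, 0.0, 0.02, 0.0, 0.0, 0.0]]
final [538.4 210.   86.4] err deg 0.14
```

Request:
jog_arm(
  motion=[
    [[-1, 0, 0, 0.025, 0, 0, 0], [-1, 0, 0.005, 0.065, 0, 0, 0], [-1, 0, 0, 0.095, 0, 0, 0], [-1, 0, 0.005, 0.12, 0, 0, 0], [-1, 0, 0.005, 0.125, 0, 0, 0], [-1, 0, 0.005, 0.13, 0, 0, 0], [-1, 0, 0.005, 0.115, 0, 0, 0], [-1, 0, 0.005, 0.1, 0, 0, 0]],
  ],
)

```text
clock: 2.6
eef_pos: [537.0, 211.3, 97.0]
eef_rot: [-1.896, -2.504, 0.002]
contact_force: [0.0, -0.2, -0.1]
finger_gap: 1.0
```

Request:
jog_arm(
  motion=[
    [[-1, 0, 0, 0.065, 0, 0, 0], [-1, 0, 0, 0.02, 0, 0, 0], [-1, 0, 0, 0, 0, 0, 0], [0.2, 0, 0, 0, 0, 0, 0]],
  ],
)

```text
clock: 3.0
eef_pos: [538.5, 211.1, 87.0]
eef_rot: [1.898, 2.503, 0.001]
contact_force: [-0.1, -0.4, 0.3]
finger_gap: 0.944
```

```bash
python3 - <<'E'
from plan import *
o=monitor.get_obs(); print(o['eef_pos'].round(1),o['finger_gap'])
S=cal('side')
im=optics.snapshot('side')[250:370,220:370]; cv2.imwrite('pics/d2.png',cv2.resize(im,None,fx=4,fy=4,interpolation=cv2.INTER_CUBIC))
E
```

```text
[538.5 211.1  87. ] 0.9437191919059759
```

View pics/d2.png

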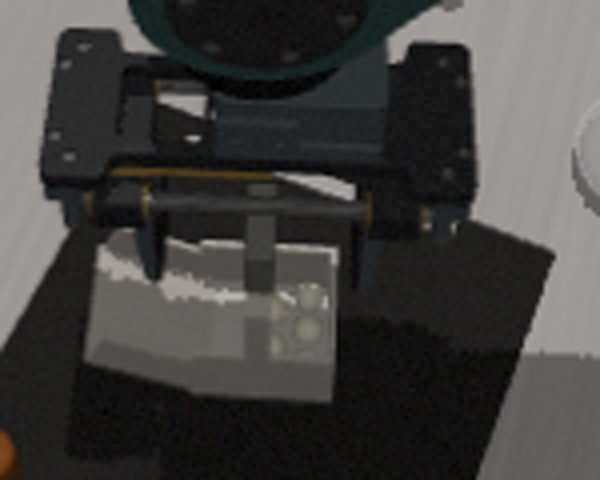

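The handle at (262,235) in the crop stands midway between the fingers. Closing.

Request:
jog_arm(
  motion=[
    [[0.4, 0, 0, 0, 0, 0, 0], [0.5, 0, 0, 0, 0, 0, 0], [0.6, 0, 0, 0, 0, 0, 0], [0.65, 0, 0, 0, 0, 0, 0], [0.7, 0, 0, 0, 0, 0, 0], [0.8, 0, 0, 0, 0, 0, 0], [1, 0, 0, 0, 0, 0, 0], [1, 0, 0, 0, 0, 0, 0]],
  ],
)

```text
clock: 3.85
eef_pos: [538.1, 211.0, 86.4]
eef_rot: [1.898, 2.503, -0.0]
contact_force: [0.2, -0.5, 0.7]
finger_gap: 0.202
```

Request:
jog_arm(
  motion=[
    [[1, 0, 0, 0, 0, 0, 0], [1, 0, 0, 0, 0, 0, 0], [1, 0, 0, 0, 0, 0, 0]],
  ],
)

```text
clock: 4.15
eef_pos: [538.0, 210.9, 86.3]
eef_rot: [-1.898, -2.503, 0.0]
contact_force: [-0.6, 0.0, -3.1]
finger_gap: 0.152
```

Gap 0.152 × 91 = 13.9 mm, so the handle is held. Lift smoothly.

Request:
jog_arm(
  motion=[
    [[1, 0, 0, -0.01, 0, 0, 0], [1, 0, 0, -0.02, 0, 0, 0], [1, 0, 0, -0.03, 0, 0, 0], [1, 0, 0, -0.04, 0, 0, 0], [1, 0, 0, -0.05, 0, 0, 0], [1, 0, 0, -0.06, 0, 0, 0], [1, 0, 0, -0.07, 0, 0, 0], [1, 0, 0, -0.08, 0, 0, 0]],
  ],
)

```text
clock: 4.95
eef_pos: [538.1, 210.9, 141.4]
eef_rot: [1.898, 2.503, 0.0]
contact_force: [0.5, -0.3, -2.6]
finger_gap: 0.156
```

Request:
jog_arm(
  motion=[
    [[1, 0, 0, -0.09, 0, 0, 0], [1, 0, 0, -0.1, 0, 0, 0], [1, 0, 0, -0.1, 0, 0, 0], [1, 0, 0, -0.1, 0, 0, 0], [1, 0, 0, -0.1, 0, 0, 0], [1, 0, 0, -0.1, 0, 0, 0], [1, 0, 0, -0.1, 0, 0, 0], [1, 0, 0, -0.09, 0, 0, 0]],
  ],
)

```text
clock: 5.75
eef_pos: [538.2, 211.0, 258.8]
eef_rot: [1.898, 2.503, 0.0]
contact_force: [-0.2, -0.4, -2.7]
finger_gap: 0.153
```

Request:
jog_arm(
  motion=[
    [[1, 0, 0, -0.08, 0, 0, 0], [1, 0, 0, -0.07, 0, 0, 0], [1, 0, 0, -0.05, 0, 0, 0], [1, 0, 0, -0.03, 0, 0, 0], [1, 0, 0, -0.01, 0, 0, 0], [1, 0, 0, 0, 0, 0, 0]],
  ],
)

```text
clock: 6.35
eef_pos: [538.0, 210.9, 293.2]
eef_rot: [-1.898, -2.503, 0.0]
contact_force: [0.1, 0.3, -2.6]
finger_gap: 0.153
```

```bash
python3 - <<'E'
from plan import *
o=monitor.get_obs(); print(o['clock'],o['eef_pos'].round(1),o['finger_gap'],o['contact_force'],o['qpos'].round(2))
a=optics.snapshot('side')[180:390,180:390]; b=optics.snapshot('scene')[100:310,280:490]
cv2.imwrite('pics/l1.png',cv2.resize(np.hstack([a,b]),(800,400),interpolation=cv2.INTER_CUBIC))
E
```

```text
6.35 [538.  210.9 293.2] 0.15280447172013029 [ 0.07820191  0.29579501 -2.60057488] [0.33 0.1  1.93 0.   1.11 0.06]
```

View pics/l1.png

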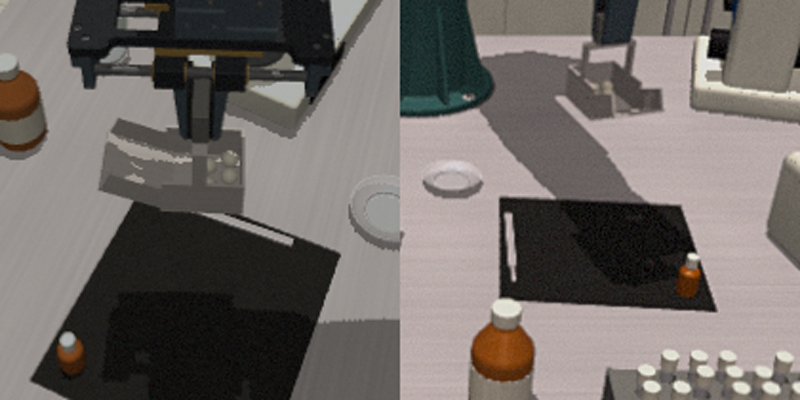

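Scoop is held level with its balls, and the wrist shows 2.6 N (about 0.265 kg, matching scoop plus balls). Next: transit to the pour start, lip 25 mm short of the funnel centre.

```bash
python3 - <<'E'
from plan import *
go(1,[468,-94.3,293],down(-12),24)
E
```

```text
[[1, -0.01, -0.005, 0.0, 0.0, 0.0, 0.0], [1, -0.025, -0.015, 0.0, 0.0, 0.0, 0.005], [1, -0.045, -0.02, 0.0, 0.0, 0.0, 0.0], [1, -0.055, -0.03, 0.0, 0.0, 0.0, 0.005], [1, -0.075, -0.04, 0.0, 0.0, 0.0, 0.005], [1, -0.08, -0.04, 0.0, 0.0, 0.0, 0.01], [1, -0.095, -0.04, 0.0, 0.0, 0.0, 0.005], [1, -0.1, -0.045, 0.0, 0.0, 0.0, 0.01]]
[[1, -0.115, -0.045, 0.0, 0.0, 0.0, 0.01], [1, -0.115, -0.04, 0.0, 0.0, 0.0, 0.01], [1, -0.125, -0.04, 0.0, 0.0, 0.0, 0.005], [1, -0.125, -0.035, 0.0, 0.0, 0.0, 0.01], [1, -0.125, -0.035, 0.0, 0.0, 0.0, 0.01], [1, -0.125, -0.03, 0.0, 0.0, 0.0, 0.01], [1, -0.12, -0.025, 0.0, 0.0, 0.0, 0.01], [1, -0.12, -0.02, 0.0, 0.0, 0.0, 0.01]]
[[1, -0.11, -0.015, 0.0, 0.0, 0.0, 0.005], [1, -0.1, -0.015, 0.0, 0.0, 0.0, 0.01], [1, -0.095, -0.005, 0.0, 0.0, 0.0, 0.005], [1, -0.075, -0.005, 0.0, 0.0, 0.0, 0.005], [1, -0.065, -0.005, 0.0, 0.0, 0.0, 0.005], [1, -0.05, -0.005, 0.0, 0.0, 0.0, 0.005], [1, -0.03, 0.0, 0.0, 0.0, 0.0, 0.005], [1, -0.01, 0.0, 0.0, 0.0, 0.0, 0.0]]
final [467.9 -94.  293.1] err deg 0.24
```

Request:
jog_arm(
  motion=[
    [[1, -0.01, -0.005, 0.0, 0.0, 0.0, 0.0], [1, -0.025, -0.015, 0.0, 0.0, 0.0, 0.005], [1, -0.045, -0.02, 0.0, 0.0, 0.0, 0.0], [1, -0.055, -0.03, 0.0, 0.0, 0.0, 0.005], [1, -0.075, -0.04, 0.0, 0.0, 0.0, 0.005], [1, -0.08, -0.04, 0.0, 0.0, 0.0, 0.01], [1, -0.095, -0.04, 0.0, 0.0, 0.0, 0.005], [1, -0.1, -0.045, 0.0, 0.0, 0.0, 0.01]],
  ],
)

```text
clock: 7.25
eef_pos: [519.5, 130.7, 293.5]
eef_rot: [2.054, 2.377, 0.0]
contact_force: [-0.9, -0.2, -2.1]
finger_gap: 0.156
```

Request:
jog_arm(
  motion=[
    [[1, -0.115, -0.045, 0.0, 0.0, 0.0, 0.01], [1, -0.115, -0.04, 0.0, 0.0, 0.0, 0.01], [1, -0.125, -0.04, 0.0, 0.0, 0.0, 0.005], [1, -0.125, -0.035, 0.0, 0.0, 0.0, 0.01], [1, -0.125, -0.035, 0.0, 0.0, 0.0, 0.01], [1, -0.125, -0.03, 0.0, 0.0, 0.0, 0.01], [1, -0.12, -0.025, 0.0, 0.0, 0.0, 0.01], [1, -0.12, -0.02, 0.0, 0.0, 0.0, 0.01]],
  ],
)

```text
clock: 8.05
eef_pos: [485.6, -16.9, 293.5]
eef_rot: [2.32, 2.118, 0.0]
contact_force: [-0.1, 0.2, -2.0]
finger_gap: 0.152
```

Request:
jog_arm(
  motion=[
    [[1, -0.11, -0.015, 0.0, 0.0, 0.0, 0.005], [1, -0.1, -0.015, 0.0, 0.0, 0.0, 0.01], [1, -0.095, -0.005, 0.0, 0.0, 0.0, 0.005], [1, -0.075, -0.005, 0.0, 0.0, 0.0, 0.005], [1, -0.065, -0.005, 0.0, 0.0, 0.0, 0.005], [1, -0.05, -0.005, 0.0, 0.0, 0.0, 0.005], [1, -0.03, 0.0, 0.0, 0.0, 0.0, 0.005], [1, -0.01, 0.0, 0.0, 0.0, 0.0, 0.0]],
  ],
)

```text
clock: 8.85
eef_pos: [468.0, -94.2, 293.4]
eef_rot: [-2.446, -1.971, -0.0]
contact_force: [-0.2, -0.2, -2.5]
finger_gap: 0.155
```

```bash
python3 - <<'E'
from plan import *
o=monitor.get_obs(); print(o['clock'],o['eef_pos'].round(1),o['finger_gap'],o['contact_force'],o['qpos'].round(2),Rot.from_rotvec(o['eef_rot']).as_matrix().round(3))
a=optics.snapshot('side')[80:290,230:440]; b=optics.snapshot('scene')[80:290,120:330]
cv2.imwrite('pics/f1.png',cv2.resize(np.hstack([a,b]),(800,400),interpolation=cv2.INTER_CUBIC))
E
```

```text
8.85 [468.  -94.2 293.4] 0.15507025540501762 [-0.18527421 -0.20564375 -2.45694703] [-0.25 -0.08  2.11  0.    1.11 -0.03] [[ 0.213  0.977 -0.   ]
 [ 0.977 -0.213  0.   ]
 [ 0.    -0.    -1.   ]]
```

View pics/f1.png

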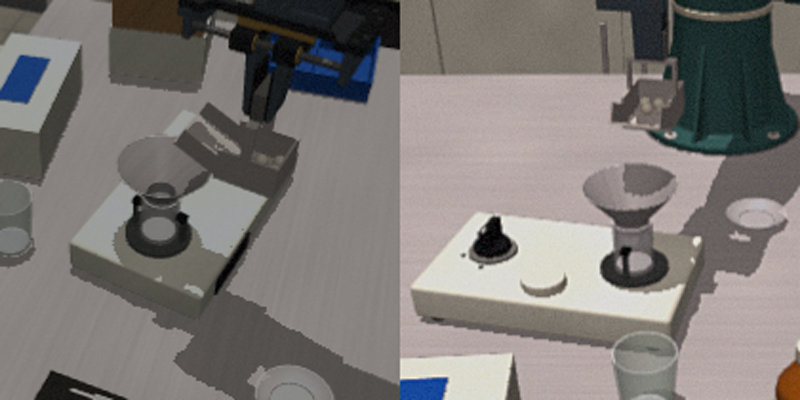

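```bash
python3 - <<'E'
from plan import *
S=cal('scene');D=cal('side');k=400/210
d=lambda a:(a[0]/k+230,a[1]/k+80); s=lambda a:((a[0]-400)/k+120,a[1]/k+80)
print(tri(S,s((613,122)),D,d((204,106))),tri(S,s((672,128)),D,d((178,150))))
p,R=cur(); print('pred',p+R.apply([-1.7,83,54]), 'proj', proj(S,p+R.apply([-1.7,83,54])),proj(D,p+R.apply([-1.7,83,54])))
E
```

```text
(array([ 538.61749772, -141.20617259,  243.15395066]), np.float64(12.519294824998456)) (array([548.32219461, -69.97762445, 236.58127032]), np.float64(5.376826175945906))
pred [ 548.84236939 -113.16061752  239.42984266] proj [[242.43187949 145.20246139]] [[327.78793193 146.42491259]]
```

```bash
cat > pour.py <<'E'
from plan import *
def tilt(th,Lz,phi=-12.3,back=25,F=(573,-118.5)):
    d=np.array([np.cos(np.radians(phi)),np.sin(np.radians(phi)),0])
    R=down(phi)*Rot.from_rotvec([np.radians(th),0,0])
    L=np.array([F[0],F[1],Lz])-back*d
    return L-R.apply([-1.7,83,54]),R
def run(ths,Lzs,**k):
    p,R=cur(); w=[tilt(a,b,**k) for a,b in zip(ths,Lzs)]
    r,pf,Rf=rows(p,R,w); show(1,r); print(pf.round(1),(w[-1][0]-pf).round(1),np.degrees((Rf.inv()*w[-1][1]).magnitude()))
E
python3 - <<'E'
from pour import *
run(np.linspace(0.9,13,14).round(1).tolist()+[13,13],np.r_[np.linspace(238,215,14),215,215])
E
```

```text
[[1, 0.0, 0.005, 0.0, 0.005, 0.0, 0.0], [1, 0.0, 0.005, 0.005, 0.005, 0.0, 0.0], [1, 0.0, 0.005, 0.0, 0.005, 0.0, 0.0], [1, 0.0, 0.01, 0.005, 0.005, 0.0, 0.0], [1, 0.0, 0.005, 0.005, 0.005, 0.0, 0.0], [1, 0.0, 0.005, 0.0, 0.005, 0.0, 0.0], [1, 0.0, 0.01, 0.005, 0.005, 0.0, 0.0], [1, 0.0, 0.005, 0.0, 0.005, 0.0, 0.0]]
[[1, 0.0, 0.01, 0.005, 0.005, 0.0, 0.0], [1, 0.0, 0.005, 0.0, 0.005, 0.0, 0.0], [1, 0.0, 0.01, 0.005, 0.005, 0.0, 0.0], [1, 0.0, 0.005, 0.0, 0.005, 0.0, 0.0], [1, 0.0, 0.01, 0.005, 0.005, 0.0, 0.0], [1, 0.0, 0.01, 0.0, 0.005, 0.0, 0.0], [1, 0.0, 0.0, 0.0, 0.0, 0.0, 0.0], [1, 0.0, 0.0, 0.0, 0.0, 0.0, 0.0]]
[482.1 -97.  286.5] [-0.3  0.1 -0.2] 0.4063587021852593
```

Request:
jog_arm(
  motion=[
    [[1, 0.0, 0.005, 0.0, 0.005, 0.0, 0.0], [1, 0.0, 0.005, 0.005, 0.005, 0.0, 0.0], [1, 0.0, 0.005, 0.0, 0.005, 0.0, 0.0], [1, 0.0, 0.01, 0.005, 0.005, 0.0, 0.0], [1, 0.0, 0.005, 0.005, 0.005, 0.0, 0.0], [1, 0.0, 0.005, 0.0, 0.005, 0.0, 0.0], [1, 0.0, 0.01, 0.005, 0.005, 0.0, 0.0], [1, 0.0, 0.005, 0.0, 0.005, 0.0, 0.0]],
  ],
)

```text
clock: 9.75
eef_pos: [475.3, -95.5, 289.9]
eef_rot: [-2.367, -1.908, 0.121]
contact_force: [-0.6, 0.4, -2.9]
finger_gap: 0.152
```

Request:
jog_arm(
  motion=[
    [[1, 0.0, 0.01, 0.005, 0.005, 0.0, 0.0], [1, 0.0, 0.005, 0.0, 0.005, 0.0, 0.0], [1, 0.0, 0.01, 0.005, 0.005, 0.0, 0.0], [1, 0.0, 0.005, 0.0, 0.005, 0.0, 0.0], [1, 0.0, 0.01, 0.005, 0.005, 0.0, 0.0], [1, 0.0, 0.01, 0.0, 0.005, 0.0, 0.0], [1, 0.0, 0.0, 0.0, 0.0, 0.0, 0.0], [1, 0.0, 0.0, 0.0, 0.0, 0.0, 0.0]],
  ],
)

```text
clock: 10.55
eef_pos: [482.1, -97.0, 286.4]
eef_rot: [-2.307, -1.86, 0.205]
contact_force: [-0.6, -0.0, -3.7]
finger_gap: 0.152
```

```bash
python3 - <<'E'
from pour import *
o=monitor.get_obs(); print(o['clock'],o['eef_pos'].round(1),o['finger_gap'],o['contact_force'],o['qpos'].round(2))
p,R=cur(); print('lip',p+R.apply([-1.7,83,54]))
a=optics.snapshot('side')[80:290,230:440]; b=optics.snapshot('scene')[80:290,120:330]
cv2.imwrite('pics/f2.png',cv2.resize(np.hstack([a,b]),(800,400),interpolation=cv2.INTER_CUBIC))
run(np.linspace(13.9,27,15).round(1).tolist()+[27],np.r_[np.linspace(214,195,15),195])
E
```

```text
10.55 [482.1 -97.  286.4] 0.15235710410592662 [-0.60572292 -0.0215499  -3.73595101] [-0.24  0.06  1.99 -0.01  1.3  -0.03]
lip [ 549.39887888 -113.33276991  215.62619901]
[[1, 0.0, 0.005, 0.0, 0.005, 0.0, 0.0], [1, 0.0, 0.01, 0.0, 0.005, 0.0, 0.0], [1, 0.0, 0.01, 0.0, 0.01, 0.0, 0.0], [1, 0.0, 0.005, 0.0, 0.005, 0.0, 0.0], [1, 0.0, 0.01, 0.0, 0.005, 0.0, 0.0], [1, 0.0, 0.01, 0.0, 0.005, 0.0, 0.0], [1, 0.0, 0.005, 0.0, 0.005, 0.0, 0.0], [1, 0.0, 0.01, 0.0, 0.005, 0.0, 0.0]]
[[1, 0.0, 0.01, -0.005, 0.005, 0.0, 0.0], [1, 0.0, 0.01, 0.0, 0.005, 0.0, 0.0], [1, 0.0, 0.01, 0.0, 0.005, 0.0, 0.0], [1, 0.0, 0.01, 0.0, 0.005, 0.0, 0.0], [1, 0.0, 0.01, 0.0, 0.005, 0.0, 0.0], [1, 0.0, 0.01, 0.0, 0.005, 0.0, 0.0], [1, 0.0, 0.01, 0.0, 0.005, 0.0, 0.0], [1, 0.0, 0.0, 0.0, 0.0, 0.0, 0.0]]
[ 500.8 -101.   280.3] [-0.2  0.1  0.5] 0.0630129338964413
```

View pics/f2.png

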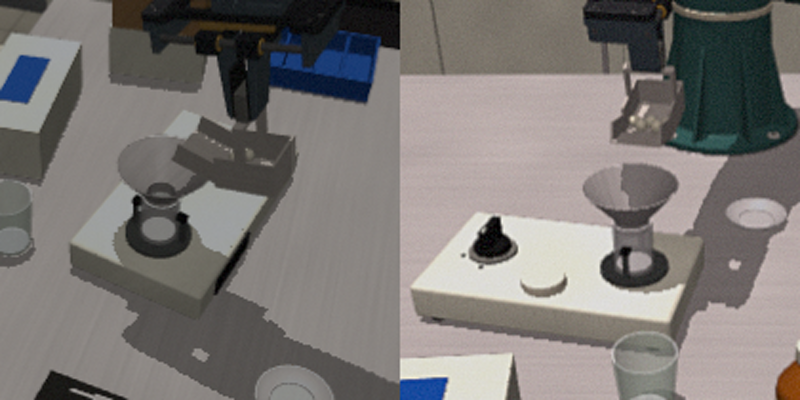

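Tilted 13°, balls still in the pan, lip at (632,143) in the crop, centred over the funnel (583–678). Continue slowly.

Request:
jog_arm(
  motion=[
    [[1, 0.0, 0.005, 0.0, 0.005, 0.0, 0.0], [1, 0.0, 0.01, 0.0, 0.005, 0.0, 0.0], [1, 0.0, 0.01, 0.0, 0.005, 0.0, 0.0], [1, 0.0, 0.005, 0.0, 0.005, 0.0, 0.0], [1, 0.0, 0.01, 0.0, 0.005, 0.0, 0.0], [1, 0.0, 0.01, 0.0, 0.005, 0.0, 0.0], [1, 0.0, 0.005, 0.0, 0.005, 0.0, 0.0], [1, 0.0, 0.01, 0.0, 0.005, 0.0, 0.0]],
  ],
)

```text
clock: 11.45
eef_pos: [491.3, -99.0, 283.8]
eef_rot: [-2.222, -1.792, 0.314]
contact_force: [-0.2, 0.1, -2.1]
finger_gap: 0.152
```

Request:
jog_arm(
  motion=[
    [[1, 0.0, 0.01, -0.005, 0.005, 0.0, 0.0], [1, 0.0, 0.01, 0.0, 0.005, 0.0, 0.0], [1, 0.0, 0.01, 0.0, 0.005, 0.0, 0.0], [1, 0.0, 0.01, 0.0, 0.005, 0.0, 0.0], [1, 0.0, 0.01, 0.0, 0.005, 0.0, 0.0], [1, 0.0, 0.01, 0.0, 0.005, 0.0, 0.0], [1, 0.0, 0.01, 0.0, 0.005, 0.0, 0.0], [1, 0.0, 0.0, 0.0, 0.005, 0.0, 0.0]],
  ],
)

```text
clock: 12.25
eef_pos: [501.1, -101.1, 280.5]
eef_rot: [-2.136, -1.722, 0.415]
contact_force: [-0.0, 0.3, -2.6]
finger_gap: 0.152
```

```bash
python3 - <<'E'
from pour import *
o=monitor.get_obs(); print(o['clock'],o['eef_pos'].round(1),o['finger_gap'],o['contact_force'],o['qpos'].round(2))
p,R=cur(); print('lip',p+R.apply([-1.7,83,54]), np.degrees(np.arccos(-R.as_matrix()[2,2])))
a=optics.snapshot('side')[80:290,230:440]; b=optics.snapshot('scene')[80:290,120:330]
cv2.imwrite('pics/f3.png',cv2.resize(np.hstack([a,b]),(800,400),interpolation=cv2.INTER_CUBIC))
run(np.linspace(28,48,24).round(1).tolist(),np.linspace(195,190,24))
E
```

```text
12.25 [ 501.1 -101.1  280.5] 0.15223580419836436 [-0.01895944  0.28518    -2.63353655] [-0.24  0.24  1.85 -0.01  1.53 -0.02]
lip [ 548.93167674 -113.26238764  194.60878748] 27.077301407267715
[[1, 0.0, 0.0, -0.01, 0.005, 0.0, 0.0], [1, 0.0, 0.01, -0.01, 0.005, 0.0, 0.0], [1, 0.0, 0.005, -0.005, 0.005, 0.0, 0.0], [1, 0.0, 0.005, -0.005, 0.005, 0.0, 0.0], [1, 0.0, 0.005, -0.01, 0.005, 0.0, 0.0], [1, 0.0, 0.01, -0.005, 0.005, 0.0, 0.0], [1, 0.0, 0.005, -0.01, 0.005, 0.0, 0.0], [1, 0.0, 0.005, -0.005, 0.005, 0.0, 0.0]]
[[1, 0.0, 0.01, -0.01, 0.005, 0.0, 0.0], [1, 0.0, 0.005, -0.005, 0.005, 0.0, 0.0], [1, 0.0, 0.005, -0.005, 0.005, 0.0, 0.0], [1, 0.0, 0.005, -0.01, 0.005, 0.0, 0.0], [1, 0.0, 0.01, -0.005, 0.005, 0.0, 0.0], [1, 0.0, 0.005, -0.01, 0.005, 0.0, 0.0], [1, 0.0, 0.005, -0.005, 0.005, 0.0, 0.0], [1, 0.0, 0.005, -0.01, 0.0, 0.0, 0.0]]
[[1, 0.0, 0.01, -0.005, 0.005, 0.0, 0.0], [1, 0.0, 0.005, -0.01, 0.005, 0.0, 0.0], [1, 0.0, 0.005, -0.005, 0.005, 0.0, 0.0], [1, 0.0, 0.01, -0.005, 0.005, 0.0, 0.0], [1, 0.0, 0.005, -0.01, 0.005, 0.0, 0.0], [1, 0.0, 0.005, -0.01, 0.005, 0.0, 0.0], [1, 0.0, 0.01, -0.005, 0.005, 0.0, 0.0], [1, 0.0, 0.005, -0.005, 0.005, 0.0, 0.0]]
[ 533.7 -108.2  287.6] [ 0.2 -0.   0.2] 0.24222664955521447
```

View pics/f3.png

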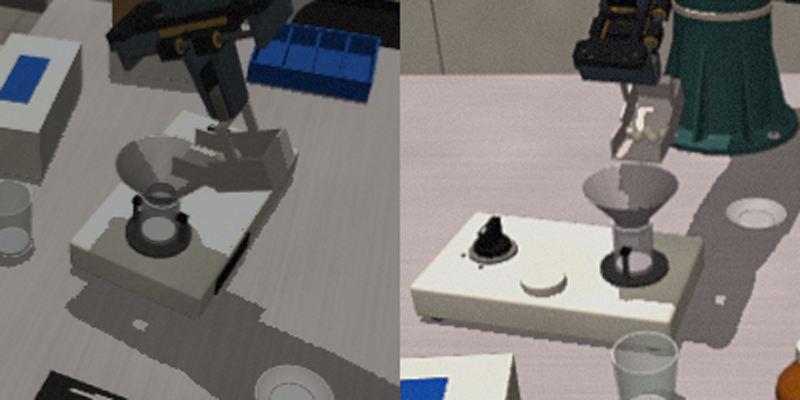

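Request:
jog_arm(
  motion=[
    [[1, 0.0, 0.0, -0.01, 0.005, 0.0, 0.0], [1, 0.0, 0.01, -0.01, 0.005, 0.0, 0.0], [1, 0.0, 0.005, -0.005, 0.005, 0.0, 0.0], [1, 0.0, 0.005, -0.005, 0.005, 0.0, 0.0], [1, 0.0, 0.005, -0.01, 0.005, 0.0, 0.0], [1, 0.0, 0.01, -0.005, 0.005, 0.0, 0.0], [1, 0.0, 0.005, -0.01, 0.005, 0.0, 0.0], [1, 0.0, 0.005, -0.005, 0.005, 0.0, 0.0]],
  ],
)

```text
clock: 13.15
eef_pos: [511.2, -103.3, 285.0]
eef_rot: [-2.047, -1.651, 0.509]
contact_force: [-0.3, 0.2, -2.2]
finger_gap: 0.149
```

Request:
jog_arm(
  motion=[
    [[1, 0.0, 0.01, -0.01, 0.005, 0.0, 0.0], [1, 0.0, 0.005, -0.005, 0.005, 0.0, 0.0], [1, 0.0, 0.005, -0.005, 0.005, 0.0, 0.0], [1, 0.0, 0.005, -0.01, 0.005, 0.0, 0.0], [1, 0.0, 0.01, -0.005, 0.005, 0.0, 0.0], [1, 0.0, 0.005, -0.01, 0.005, 0.0, 0.0], [1, 0.0, 0.005, -0.005, 0.005, 0.0, 0.0], [1, 0.0, 0.005, -0.01, 0.0, 0.0, 0.0]],
  ],
)

```text
clock: 13.95
eef_pos: [522.3, -105.7, 287.3]
eef_rot: [-1.968, -1.587, 0.587]
contact_force: [0.1, 0.2, -2.4]
finger_gap: 0.151
```

Request:
jog_arm(
  motion=[
    [[1, 0.0, 0.01, -0.005, 0.005, 0.0, 0.0], [1, 0.0, 0.005, -0.01, 0.005, 0.0, 0.0], [1, 0.0, 0.005, -0.005, 0.005, 0.0, 0.0], [1, 0.0, 0.01, -0.005, 0.005, 0.0, 0.0], [1, 0.0, 0.005, -0.01, 0.005, 0.0, 0.0], [1, 0.0, 0.005, -0.01, 0.005, 0.0, 0.0], [1, 0.0, 0.01, -0.005, 0.005, 0.0, 0.0], [1, 0.0, 0.005, -0.005, 0.005, 0.0, 0.0]],
  ],
)

```text
clock: 14.75
eef_pos: [533.8, -108.2, 287.8]
eef_rot: [-1.875, -1.512, 0.67]
contact_force: [0.1, -0.2, -2.6]
finger_gap: 0.151
```

```bash
cat > look.py <<'E'
import sys
from pour import *
o=monitor.get_obs(); print(o['clock'],o['eef_pos'].round(1),o['finger_gap'],o['contact_force'],o['qpos'].round(2))
p,R=cur(); print('lip',p+R.apply([-1.7,83,54]), np.degrees(np.arccos(-R.as_matrix()[2,2])))
a=optics.snapshot('side')[80:290,230:440]; b=optics.snapshot('scene')[80:290,120:330]
cv2.imwrite('pics/%s.png'%sys.argv[1],cv2.resize(np.hstack([a,b]),(800,400),interpolation=cv2.INTER_CUBIC))
E
python3 look.py f4; python3 -c "
from pour import *
run(np.linspace(48.9,57,9).round(1).tolist()+[57]*3,[190]*12)"
```

```text
14.75 [ 533.8 -108.2  287.8] 0.15103374938731864 [ 0.11710906 -0.17350041 -2.60037187] [-0.23  0.46  1.64 -0.02  1.87 -0.02]
lip [ 548.82205135 -113.19070786  190.04286529] 47.77584536326141
[[1, 0.0, 0.005, -0.01, 0.005, 0.0, 0.0], [1, 0.0, 0.005, -0.01, 0.005, 0.0, 0.0], [1, 0.0, 0.01, -0.01, 0.005, 0.0, 0.0], [1, 0.0, 0.005, -0.01, 0.01, 0.0, 0.0], [1, 0.0, 0.005, -0.01, 0.005, 0.0, 0.0], [1, 0.0, 0.005, -0.01, 0.005, 0.0, 0.0], [1, 0.0, 0.01, -0.01, 0.005, 0.0, 0.0], [1, 0.0, 0.005, -0.01, 0.005, 0.0, 0.0]]
[[1, 0.0, 0.005, -0.01, 0.005, 0.0, 0.0], [1, 0.0, 0.0, 0.0, 0.0, 0.0, 0.0], [1, 0.0, 0.0, 0.0, 0.0, 0.0, 0.0], [1, 0.0, 0.0, 0.0, 0.0, 0.0, 0.0]]
[ 549.  -111.5  289.3] [-0.  -0.  -0.3] 0.2301105582343305
```

View pics/f4.png

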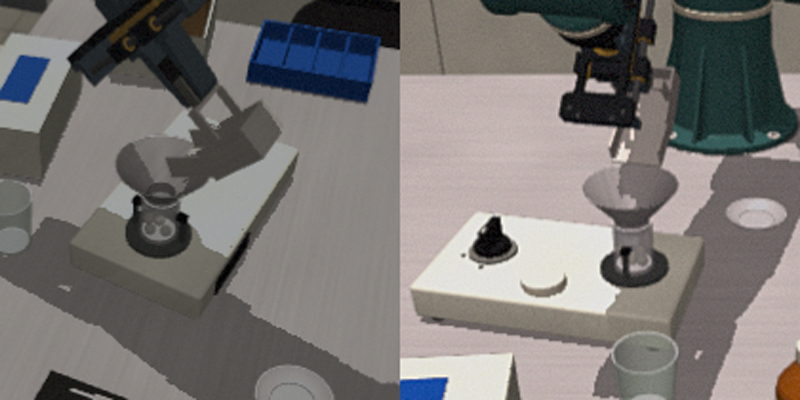

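Balls show in the jar at (157,230). I'll finish the tilt to be sure the pan is empty, then count.

Request:
jog_arm(
  motion=[
    [[1, 0.0, 0.005, -0.01, 0.005, 0.0, 0.0], [1, 0.0, 0.005, -0.01, 0.005, 0.0, 0.0], [1, 0.0, 0.01, -0.01, 0.005, 0.0, 0.0], [1, 0.0, 0.005, -0.01, 0.005, 0.0, 0.0], [1, 0.0, 0.005, -0.01, 0.005, 0.0, 0.0], [1, 0.0, 0.005, -0.01, 0.005, 0.0, 0.0], [1, 0, 0, 0, 0, 0, 0], [1, 0, 0, 0, 0, 0, 0]],
  ],
)

```text
clock: 15.65
eef_pos: [543.7, -110.4, 289.5]
eef_rot: [-1.805, -1.456, 0.728]
contact_force: [-0.4, 1.0, -2.6]
finger_gap: 0.156
```

```bash
python3 - <<'E'
from pour import *
o=monitor.get_obs(); print(o['clock'],o['eef_pos'].round(1),o['contact_force'])
a=optics.snapshot('side')[140:220,270:370]; b=optics.snapshot('scene')[120:235,190:290]
r=lambda i:cv2.resize(i,None,fx=4,fy=4,interpolation=cv2.INTER_CUBIC)
a,b=r(a),r(b); c=np.zeros((460,800,3),np.uint8); c[:320,:400]=a; c[:,400:]=b
cv2.imwrite('pics/f5.png',c)
E
```

```text
15.65 [ 543.7 -110.4  289.5] [-0.38115529  1.02763461 -2.64451492]
```

View pics/f5.png

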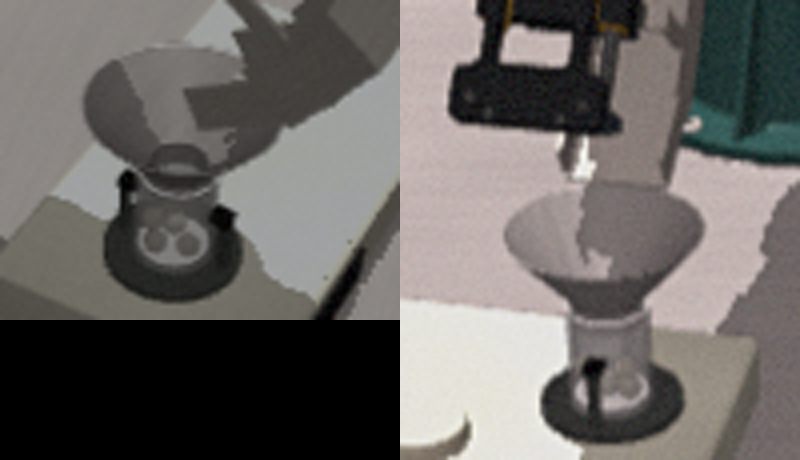

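Three or four balls are visible in the jar's lower layer, but others could hide behind. I'll tip back towards level above the funnel and look in the pan.

```bash
python3 -c "
from pour import *
run(np.linspace(50,0,16).round(1).tolist(),np.linspace(192,240,16))"
```

```text
[[1, 0.0, -0.03, 0.035, -0.015, 0.0, 0.0], [1, 0.0, -0.035, 0.015, -0.02, 0.0, 0.0], [1, 0.0, -0.035, 0.02, -0.02, 0.0, 0.0], [1, 0.0, -0.035, 0.015, -0.02, 0.0, 0.0], [1, 0.0, -0.035, 0.02, -0.015, 0.0, 0.0], [1, 0.0, -0.03, 0.015, -0.02, 0.0, 0.0], [1, 0.0, -0.035, 0.015, -0.02, 0.0, 0.0], [1, 0.0, -0.03, 0.015, -0.015, 0.0, 0.0]]
[[1, 0.0, -0.03, 0.01, -0.02, 0.0, 0.0], [1, 0.0, -0.03, 0.015, -0.02, 0.0, 0.0], [1, 0.0, -0.025, 0.015, -0.015, 0.0, 0.0], [1, 0.0, -0.025, 0.01, -0.02, 0.0, 0.0], [1, 0.0, -0.025, 0.015, -0.02, 0.0, 0.0], [1, 0.0, -0.025, 0.01, -0.02, 0.0, 0.0], [1, 0.0, -0.02, 0.01, -0.015, 0.0, 0.0], [1, 0.0, -0.025, 0.01, -0.02, 0.0, 0.0]]
[467.6 -93.9 294.4] [ 0.3  0.  -0.4] 0.06635997559727883
```

Request:
jog_arm(
  motion=[
    [[1, 0.0, -0.03, 0.035, -0.015, 0.0, 0.0], [1, 0.0, -0.035, 0.015, -0.02, 0.0, 0.0], [1, 0.0, -0.035, 0.02, -0.02, 0.0, 0.0], [1, 0.0, -0.035, 0.015, -0.02, 0.0, 0.0], [1, 0.0, -0.035, 0.02, -0.015, 0.0, 0.0], [1, 0.0, -0.03, 0.015, -0.02, 0.0, 0.0], [1, 0.0, -0.035, 0.015, -0.02, 0.0, 0.0], [1, 0.0, -0.03, 0.015, -0.015, 0.0, 0.0]],
  ],
)

```text
clock: 16.55
eef_pos: [499.6, -100.8, 300.2]
eef_rot: [-2.139, -1.725, 0.411]
contact_force: [0.0, 0.4, -1.8]
finger_gap: 0.15
```

Request:
jog_arm(
  motion=[
    [[1, 0.0, -0.03, 0.01, -0.02, 0.0, 0.0], [1, 0.0, -0.03, 0.015, -0.02, 0.0, 0.0], [1, 0.0, -0.025, 0.015, -0.015, 0.0, 0.0], [1, 0.0, -0.025, 0.01, -0.02, 0.0, 0.0], [1, 0.0, -0.025, 0.015, -0.02, 0.0, 0.0], [1, 0.0, -0.025, 0.01, -0.02, 0.0, 0.0], [1, 0.0, -0.02, 0.01, -0.015, 0.0, 0.0], [1, 0.0, -0.025, 0.01, -0.02, 0.0, 0.0]],
  ],
)

```text
clock: 17.35
eef_pos: [467.3, -93.8, 294.6]
eef_rot: [2.444, 1.971, 0.002]
contact_force: [-0.0, 0.4, -2.5]
finger_gap: 0.153
```

```bash
python3 - <<'E'
from pour import *
o=monitor.get_obs(); print(o['clock'],o['eef_pos'].round(1),o['contact_force'])
A=optics.snapshot('side'); B=optics.snapshot('scene'); a=A[130:230,280:390]; b=B[105:230,200:310]
r=lambda i:cv2.resize(i,None,fx=3.6,fy=3.6,interpolation=cv2.INTER_CUBIC)
a,b=r(a),r(b); c=np.zeros((450,800,3),np.uint8); c[:a.shape[0],:a.shape[1]]=a; c[:b.shape[0],400:400+b.shape[1]]=b
cv2.imwrite('pics/f6.png',c)
E
```

```text
17.35 [467.3 -93.8 294.6] [-0.02796125  0.43905766 -2.458369  ]
```

View pics/f6.png

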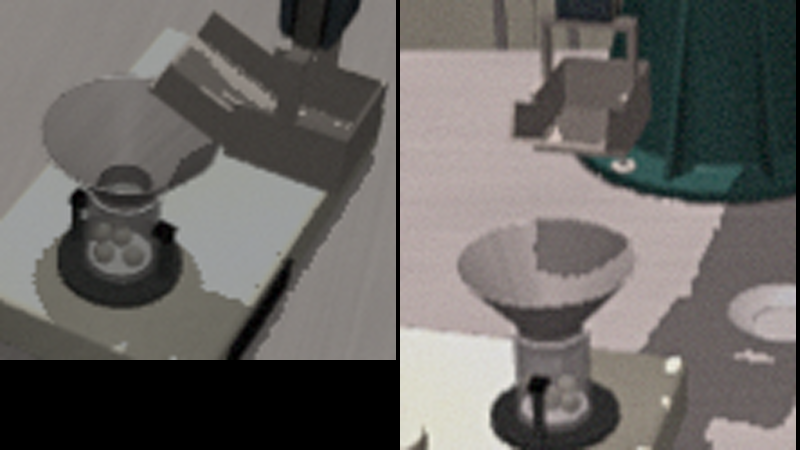

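The pan is empty in both views. Four balls can be seen in the jar, around (118,243), and the fifth is probably behind the clamp post. Nothing stray on deck or bench. Return the scoop to its old spot.

```bash
python3 -c "
from pour import *
go(1,[538,210.9,240],down(15.6),16)"
```

```text
[[1, 0.025, 0.0, 0.005, 0.0, 0.0, 0.0], [1, 0.065, 0.0, 0.01, 0.0, 0.0, -0.005], [1, 0.1, 0.005, 0.02, 0.0, 0.0, -0.01], [1, 0.135, 0.01, 0.02, 0.0, 0.0, -0.01], [1, 0.16, 0.015, 0.03, 0.0, 0.0, -0.01], [1, 0.17, 0.02, 0.03, 0.0, 0.0, -0.015], [1, 0.19, 0.035, 0.035, 0.0, 0.0, -0.015], [1, 0.185, 0.04, 0.03, 0.0, 0.0, -0.01]]
[[1, 0.19, 0.05, 0.035, 0.0, 0.0, -0.015], [1, 0.18, 0.055, 0.035, 0.0, 0.0, -0.015], [1, 0.165, 0.06, 0.03, 0.0, 0.0, -0.015], [1, 0.145, 0.06, 0.025, 0.0, 0.0, -0.01], [1, 0.125, 0.055, 0.025, 0.0, 0.0, -0.01], [1, 0.09, 0.05, 0.015, 0.0, 0.0, -0.01], [1, 0.06, 0.03, 0.015, 0.0, 0.0, -0.005], [1, 0.02, 0.01, 0.005, 0.0, 0.0, 0.0]]
final [537.9 211.  239.7] err deg 0.09
```

Request:
jog_arm(
  motion=[
    [[1, 0.025, 0.0, 0.005, 0.0, 0.0, 0.0], [1, 0.065, 0.0, 0.01, 0.0, 0.0, -0.005], [1, 0.1, 0.005, 0.02, 0.0, 0.0, -0.01], [1, 0.135, 0.01, 0.02, 0.0, 0.0, -0.01], [1, 0.16, 0.015, 0.03, 0.0, 0.0, -0.01], [1, 0.17, 0.02, 0.03, 0.0, 0.0, -0.015], [1, 0.19, 0.035, 0.035, 0.0, 0.0, -0.015], [1, 0.185, 0.04, 0.03, 0.0, 0.0, -0.01]],
  ],
)

```text
clock: 18.25
eef_pos: [503.6, 59.8, 266.8]
eef_rot: [-2.193, -2.248, 0.001]
contact_force: [0.7, -0.7, -2.4]
finger_gap: 0.153
```

Request:
jog_arm(
  motion=[
    [[1, 0.19, 0.05, 0.035, 0.0, 0.0, -0.015], [1, 0.18, 0.055, 0.035, 0.0, 0.0, -0.015], [1, 0.165, 0.06, 0.03, 0.0, 0.0, -0.015], [1, 0.145, 0.06, 0.025, 0.0, 0.0, -0.01], [1, 0.125, 0.055, 0.025, 0.0, 0.0, -0.01], [1, 0.09, 0.05, 0.015, 0.0, 0.0, -0.01], [1, 0.06, 0.03, 0.015, 0.0, 0.0, -0.005], [1, 0.02, 0.01, 0.005, 0.0, 0.0, 0.0]],
  ],
)

```text
clock: 19.05
eef_pos: [539.3, 211.5, 239.1]
eef_rot: [-1.896, -2.504, 0.001]
contact_force: [-0.2, -0.2, -2.7]
finger_gap: 0.152
```

```bash
python3 -c "
from pour import *
go(1,[538,210.9,88.5],down(15.6),16)"
```

```text
[[1, 0.0, 0.0, 0.01, 0.0, 0.0, 0.0], [1, 0.0, 0.0, 0.035, 0.0, 0.0, 0.0], [1, 0.0, 0.0, 0.05, 0.0, 0.0, 0.0], [1, 0.0, 0.0, 0.06, 0.0, 0.0, 0.0], [1, 0.0, 0.0, 0.08, 0.0, 0.0, 0.0], [1, 0.0, -0.005, 0.085, 0.0, 0.0, 0.0], [1, 0.0, 0.0, 0.09, 0.0, 0.0, 0.0], [1, 0.0, 0.0, 0.09, 0.0, 0.0, 0.0]]
[[1, 0.0, 0.0, 0.095, 0.0, 0.0, 0.0], [1, 0.0, 0.0, 0.09, 0.0, 0.0, 0.0], [1, 0.0, 0.0, 0.085, 0.0, 0.0, 0.0], [1, 0.0, 0.0, 0.075, 0.0, 0.0, 0.0], [1, 0.0, -0.005, 0.065, 0.0, 0.0, 0.0], [1, 0.0, 0.0, 0.05, 0.0, 0.0, 0.0], [1, 0.0, 0.0, 0.035, 0.0, 0.0, 0.0], [1, 0.0, 0.0, 0.01, 0.0, 0.0, 0.0]]
final [537.8 211.1  88.4] err deg 0.14
```

Request:
jog_arm(
  motion=[
    [[1, 0.0, 0.0, 0.01, 0.0, 0.0, 0.0], [1, 0.0, 0.0, 0.035, 0.0, 0.0, 0.0], [1, 0.0, 0.0, 0.05, 0.0, 0.0, 0.0], [1, 0.0, 0.0, 0.06, 0.0, 0.0, 0.0], [1, 0.0, 0.0, 0.08, 0.0, 0.0, 0.0], [1, 0.0, -0.005, 0.085, 0.0, 0.0, 0.0], [1, 0.0, 0.0, 0.09, 0.0, 0.0, 0.0], [1, 0.0, 0.0, 0.09, 0.0, 0.0, 0.0]],
  ],
)

```text
clock: 19.85
eef_pos: [538.3, 210.4, 163.2]
eef_rot: [-1.898, -2.503, 0.001]
contact_force: [-0.2, 0.3, -2.1]
finger_gap: 0.154
```

Request:
jog_arm(
  motion=[
    [[1, 0.0, 0.0, 0.095, 0.0, 0.0, 0.0], [1, 0.0, 0.0, 0.09, 0.0, 0.0, 0.0], [1, 0.0, 0.0, 0.085, 0.0, 0.0, 0.0], [1, 0.0, 0.0, 0.075, 0.0, 0.0, 0.0], [1, 0.0, -0.005, 0.065, 0.0, 0.0, 0.0], [1, 0.0, 0.0, 0.05, 0.0, 0.0, 0.0], [1, 0.0, 0.0, 0.035, 0.0, 0.0, 0.0], [1, 0.0, 0.0, 0.005, 0.0, 0.0, 0.0]],
  ],
)

```text
clock: 20.65
eef_pos: [537.6, 210.2, 89.0]
eef_rot: [-1.898, -2.503, 0.001]
contact_force: [-0.2, 0.2, -1.7]
finger_gap: 0.156
```

Request:
jog_arm(
  motion=[
    [[1, 0, 0, 0.005, 0, 0, 0], [1, 0, 0, 0, 0, 0, 0]],
  ],
)

```text
clock: 20.85
eef_pos: [538.0, 210.4, 89.2]
eef_rot: [1.898, 2.503, 0.001]
contact_force: [-0.1, -0.1, -1.1]
finger_gap: 0.152
```

Request:
jog_arm(
  motion=[
    [[1, 0, 0, 0.005, 0, 0, 0], [1, 0, 0, 0, 0, 0, 0], [1, 0, 0, 0, 0, 0, 0]],
  ],
)

```text
clock: 21.15
eef_pos: [537.9, 210.3, 88.2]
eef_rot: [1.898, 2.503, 0.0]
contact_force: [-0.7, 1.3, -2.6]
finger_gap: 0.154
```

Request:
jog_arm(
  motion=[
    [[1, 0, 0, 0.005, 0, 0, 0], [1, 0, 0, 0, 0, 0, 0], [1, 0, 0, 0, 0, 0, 0]],
  ],
)

```text
clock: 21.45
eef_pos: [537.8, 210.3, 87.3]
eef_rot: [-1.898, -2.503, 0.0]
contact_force: [0.1, -0.4, -1.1]
finger_gap: 0.153
```

Request:
jog_arm(
  motion=[
    [[1, 0, 0, 0.005, 0, 0, 0], [1, 0, 0, 0, 0, 0, 0], [1, 0, 0, 0, 0, 0, 0]],
  ],
)

```text
clock: 21.75
eef_pos: [537.8, 210.2, 86.5]
eef_rot: [-1.898, -2.503, 0.0]
contact_force: [-0.6, -0.1, -2.5]
finger_gap: 0.154
```

Request:
jog_arm(
  motion=[
    [[1, 0, 0, 0.005, 0, 0, 0], [1, 0, 0, 0, 0, 0, 0], [1, 0, 0, 0, 0, 0, 0]],
  ],
)

```text
clock: 22.05
eef_pos: [537.9, 210.3, 86.3]
eef_rot: [-1.898, -2.503, 0.0]
contact_force: [-1.8, -0.1, 6.0]
finger_gap: 0.151
```

```bash
python3 - <<'E'
from pour import *
o=monitor.get_obs(); print(o['clock'],o['eef_pos'].round(1),o['contact_force'],o['moment'])
A=optics.snapshot('side'); a=A[250:400,220:370]
cv2.imwrite('pics/g1.png',cv2.resize(a,None,fx=4,fy=4,interpolation=cv2.INTER_CUBIC))
E
```

```text
22.05 [537.9 210.3  86.3] [-1.76873659 -0.07042961  5.95869473] [-0.28520777  0.68409006  0.0639706 ]
```

View pics/g1.png

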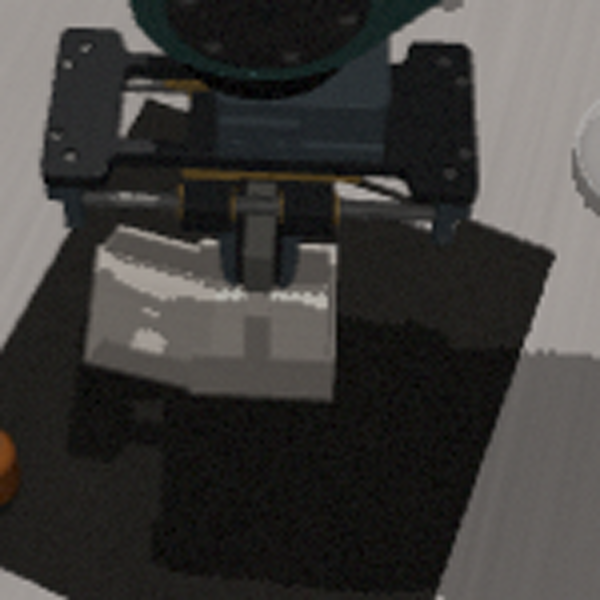

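Contact (6 N up) at the original height, scoop standing on the mat and empty. Release and rise.

Request:
jog_arm(
  motion=[
    [[0.6, 0, 0, 0, 0, 0, 0], [0.4, 0, 0, 0, 0, 0, 0], [0, 0, 0, 0, 0, 0, 0], [-0.4, 0, 0, 0, 0, 0, 0], [-0.4, 0, 0, 0, 0, 0, 0], [-0.4, 0, 0, -0.03, 0, 0, 0], [-0.4, 0, 0, -0.1, 0, 0, 0], [-0.4, 0, 0, -0.15, 0, 0, 0]],
  ],
)

```text
clock: 22.9
eef_pos: [537.3, 210.1, 128.3]
eef_rot: [-1.898, -2.503, 0.002]
contact_force: [-0.3, -0.7, 0.1]
finger_gap: 0.7
```

Request:
jog_arm(
  motion=[
    [[-0.4, 0, 0, -0.2, 0, 0, 0], [-0.4, 0, 0, -0.25, 0, 0, 0], [-0.4, 0, 0, -0.25, 0, 0, 0], [-0.4, 0, 0, -0.25, 0, 0, 0], [-0.4, 0, 0, -0.2, 0, 0, 0], [-0.4, 0, 0, -0.1, 0, 0, 0]],
  ],
)

```text
clock: 23.5
eef_pos: [538.5, 210.5, 319.4]
eef_rot: [1.897, 2.501, 0.006]
contact_force: [0.4, 0.2, 0.1]
finger_gap: 0.701
```

```bash
python3 - <<'E'
from pour import *
o=monitor.get_obs(); print(o['clock'],o['eef_pos'].round(1),o['finger_gap'])
A=optics.snapshot('side'); B=optics.snapshot('scene'); a=A[265:415,195:365]; b=B[170:275,310:460]
r=lambda i:cv2.resize(i,(400,400*i.shape[0]//i.shape[1]),interpolation=cv2.INTER_CUBIC)
a,b=r(a),r(b); c=np.zeros((400,800,3),np.uint8); c[:a.shape[0],:400]=a; c[:b.shape[0],400:]=b
cv2.imwrite('pics/g2.png',c)
# hover: camera over the funnel; camera at tool x=+80
go(-0.4,[573-80,-118.5-0,320],down(-90),18)
E
```

```text
23.5 [538.5 210.5 319.4] 0.7008801111777004
[[-0.4, -0.02, -0.01, 0.0, 0.0, 0.0, 0.005], [-0.4, -0.05, -0.02, 0.0, 0.0, 0.0, 0.015], [-0.4, -0.085, -0.03, 0.0, 0.0, 0.0, 0.025], [-0.4, -0.11, -0.03, 0.0, 0.0, 0.0, 0.03], [-0.4, -0.135, -0.025, -0.005, 0.0, 0.0, 0.035], [-0.4, -0.155, -0.01, 0.0, 0.0, 0.0, 0.04], [-0.4, -0.17, 0.01, 0.0, 0.0, 0.0, 0.045], [-0.4, -0.175, 0.035, -0.005, 0.0, 0.0, 0.05]]
[[-0.4, -0.175, 0.065, 0.0, 0.0, 0.0, 0.05], [-0.4, -0.16, 0.09, 0.0, 0.0, 0.0, 0.045], [-0.4, -0.14, 0.11, 0.0, 0.0, 0.0, 0.05], [-0.4, -0.115, 0.125, -0.005, 0.0, 0.0, 0.045], [-0.4, -0.09, 0.13, 0.0, 0.0, 0.0, 0.04], [-0.4, -0.065, 0.12, 0.0, 0.0, 0.0, 0.04], [-0.4, -0.045, 0.11, 0.0, 0.0, 0.0, 0.03], [-0.4, -0.02, 0.085, -0.005, 0.0, 0.0, 0.02]]
[[-0.4, -0.015, 0.055, 0.0, 0.0, 0.0, 0.015], [-0.4, 0.0, 0.015, 0.0, 0.0, 0.0, 0.005]]
final [ 493.2 -118.2  320.2] err deg 0.42
```

View pics/g2.png

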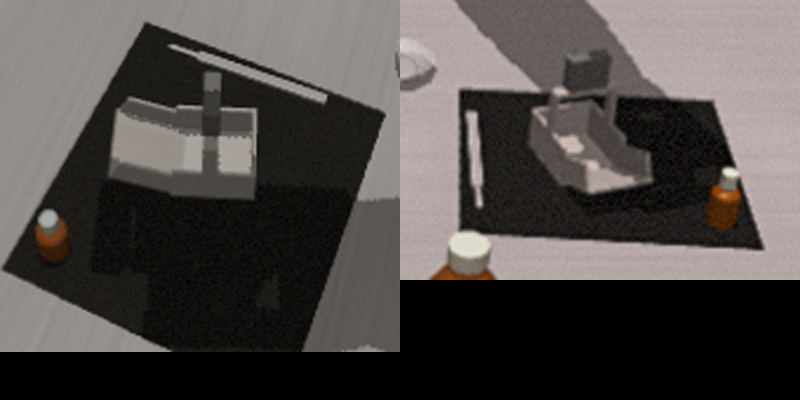

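The scoop stands upright and empty on the mat. Next I'll look down the funnel on the way to the knob.

Request:
jog_arm(
  motion=[
    [[-0.4, -0.02, -0.01, 0.0, 0.0, 0.0, 0.005], [-0.4, -0.05, -0.02, 0.0, 0.0, 0.0, 0.02], [-0.4, -0.085, -0.03, 0.0, 0.0, 0.0, 0.03], [-0.4, -0.11, -0.03, 0.0, 0.0, 0.0, 0.035], [-0.4, -0.135, -0.025, -0.005, 0.0, 0.0, 0.035], [-0.4, -0.155, -0.01, 0.0, 0.0, 0.0, 0.04], [-0.4, -0.17, 0.01, 0.0, 0.0, 0.0, 0.045], [-0.4, -0.175, 0.035, -0.005, 0.0, 0.0, 0.045]],
  ],
)

```text
clock: 24.4
eef_pos: [512.2, 73.1, 314.6]
eef_rot: [-2.728, -1.556, 0.005]
contact_force: [0.6, -0.2, -0.1]
finger_gap: 0.7
```

Request:
jog_arm(
  motion=[
    [[-0.4, -0.175, 0.065, 0.0, 0.0, 0.0, 0.045], [-0.4, -0.16, 0.09, 0.0, 0.0, 0.0, 0.045], [-0.4, -0.14, 0.11, 0.0, 0.0, 0.0, 0.045], [-0.4, -0.115, 0.125, -0.005, 0.0, 0.0, 0.045], [-0.4, -0.09, 0.13, 0.0, 0.0, 0.0, 0.04], [-0.4, -0.065, 0.12, 0.0, 0.0, 0.0, 0.04], [-0.4, -0.045, 0.11, 0.0, 0.0, 0.0, 0.03], [-0.4, -0.02, 0.085, -0.005, 0.0, 0.0, 0.02]],
  ],
)

```text
clock: 25.2
eef_pos: [485.9, -107.6, 316.2]
eef_rot: [-3.139, -0.1, 0.005]
contact_force: [0.2, 0.1, 0.2]
finger_gap: 0.7
```

Request:
jog_arm(
  motion=[
    [[-0.4, -0.015, 0.055, 0.0, 0.0, 0.0, 0.015], [-0.4, 0.0, 0.015, 0.0, 0.0, 0.0, 0.005], [-0.4, 0, 0, 0, 0, 0, 0]],
  ],
)

```text
clock: 25.5
eef_pos: [485.0, -117.3, 317.0]
eef_rot: [-3.141, -0.009, 0.003]
contact_force: [-0.3, -0.1, 0.7]
finger_gap: 0.699
```

```bash
python3 - <<'E'
from pour import *
o=monitor.get_obs(); print(o['clock'],o['eef_pos'].round(1),o['qpos'].round(2))
C=cal('wrist',o); im=optics.snapshot('wrist'); cv2.imwrite('pics/w2.png',im)
print(proj(C,[[573,-118.5,173],[573,-118.5,65],[532,-304,96]]))
E
```

```text
25.5 [ 485.  -117.3  317. ] [-0.28 -0.07  2.05  0.    1.16  1.28]
[[277.1905099   88.63758143]
 [276.64816251  91.17012823]
 [453.32867632 132.47451799]]
```

View pics/w2.png

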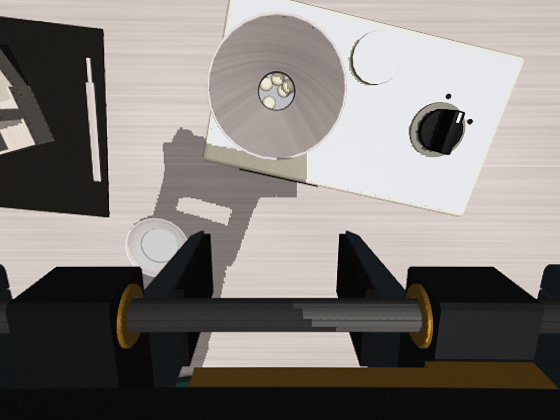

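```bash
python3 - <<'E'
import cv2,numpy as np
im=cv2.imread('pics/w2.png')
a=cv2.resize(im[65:115,250:300],(400,400),interpolation=cv2.INTER_CUBIC); b=cv2.resize(im[85:165,400:480],(400,400),interpolation=cv2.INTER_CUBIC)
cv2.imwrite('pics/w2c.png',np.hstack([a,b]))
E
```

```text
(no output)
```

View pics/w2c.png

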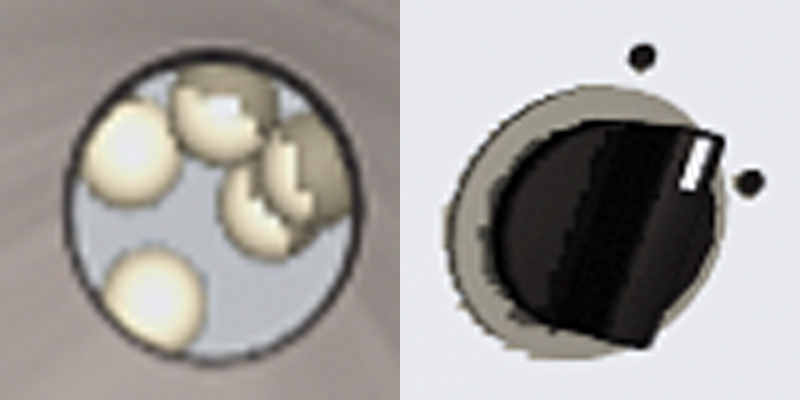

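All five balls are visible through the spout, on the jar floor. The knob bar runs from (527,154) to (539,113) in the frame, with the mark at the far end. Compute the grip pose.

```bash
python3 - <<'E'
from pour import *
C=cal('wrist'); f=lambda a:((a[0]-400+.5)/5-.5+400,(a[1]+.5)/5-.5+85)
P={k:plane(C,f(v),96) for k,v in dict(bl=(610,340),br=(658,347),tr=(722,140),tl=(675,128)).items()}
for k,v in P.items(): print(k,v.round(1))
b=(P['bl']+P['br'])/2; t=(P['tr']+P['tl'])/2; print('cen',(b+t)/2,'len',np.linalg.norm(t-b),'wid',np.linalg.norm(P['br']-P['bl']),'az',np.degrees(np.arctan2(*(t-b)[1::-1])))
for i,j in (('bl','tl'),('br','tr')):
    d=P[j]-P[i]; print(np.degrees(np.arctan2(d[1],d[0])))
S=cal('scene'); o,v=ray(S,(125+232/5,155+195/5)); print(proj(S,[(b+t)/2, b,t]))
E
```

```text
bl [ 511.3 -294.7   96. ]
br [ 509.9 -305.    96. ]
tr [ 552.6 -311.7   96. ]
tl [ 554.9 -301.8   96. ]
cen [ 532.17452929 -303.30322704   96.        ] len 43.73667753893929 wid 10.458193266859523 az -9.091574320273034
-9.245546998137439
-8.934124671611695
[[166.86029377 197.2577329 ]
 [170.15515834 192.75513518]
 [163.45339279 201.91559302]]
```

```bash
python3 -c "
from pour import *
go(-0.4,[532.2,-303.3,200],down(-101),12)"
```

```text
[[-0.4, 0.005, 0.025, 0.015, 0.0, 0.0, 0.0], [-0.4, 0.02, 0.065, 0.045, 0.0, 0.0, 0.005], [-0.4, 0.025, 0.105, 0.06, 0.0, 0.0, 0.005], [-0.4, 0.035, 0.125, 0.08, 0.0, 0.0, 0.005], [-0.4, 0.045, 0.145, 0.095, 0.0, 0.0, 0.01], [-0.4, 0.045, 0.15, 0.095, 0.0, 0.0, 0.005], [-0.4, 0.055, 0.15, 0.095, 0.0, 0.0, 0.01], [-0.4, 0.055, 0.14, 0.095, 0.0, 0.0, 0.005]]
[[-0.4, 0.05, 0.12, 0.08, 0.0, 0.0, 0.01], [-0.4, 0.04, 0.1, 0.065, 0.0, 0.0, 0.005], [-0.4, 0.03, 0.06, 0.04, 0.0, 0.0, 0.0], [-0.4, 0.01, 0.025, 0.015, 0.0, 0.0, 0.005]]
final [ 532.3 -303.3  200.2] err deg 0.32
```

Request:
jog_arm(
  motion=[
    [[-0.4, 0.005, 0.025, 0.015, 0.0, 0.0, 0.0], [-0.4, 0.02, 0.065, 0.045, 0.0, 0.0, 0.005], [-0.4, 0.025, 0.105, 0.06, 0.0, 0.0, 0.005], [-0.4, 0.035, 0.125, 0.08, 0.0, 0.0, 0.005], [-0.4, 0.045, 0.145, 0.095, 0.0, 0.0, 0.01], [-0.4, 0.045, 0.15, 0.095, 0.0, 0.0, 0.005], [-0.4, 0.055, 0.15, 0.095, 0.0, 0.0, 0.01], [-0.4, 0.055, 0.14, 0.095, 0.0, 0.0, 0.005]],
  ],
)

```text
clock: 26.35
eef_pos: [520.6, -257.4, 229.7]
eef_rot: [-3.134, 0.215, 0.001]
contact_force: [-0.3, -0.4, -0.5]
finger_gap: 0.703
```

Request:
jog_arm(
  motion=[
    [[-0.4, 0.05, 0.12, 0.08, 0.0, 0.0, 0.01], [-0.4, 0.04, 0.1, 0.065, 0.0, 0.0, 0.005], [-0.4, 0.03, 0.06, 0.04, 0.0, 0.0, 0.0], [-0.4, 0.01, 0.025, 0.015, 0.0, 0.0, 0.005], [-0.4, 0, 0, 0, 0, 0, 0]],
  ],
)

```text
clock: 26.85
eef_pos: [532.7, -303.9, 201.1]
eef_rot: [-3.126, 0.312, 0.0]
contact_force: [-0.1, 0.6, 0.4]
finger_gap: 0.7
```

```bash
python3 - <<'E'
from pour import *
o=monitor.get_obs(); print(o['clock'],o['eef_pos'].round(1),o['qpos'].round(2),Rot.from_rotvec(o['eef_rot']).as_matrix().round(3))
C=cal('wrist',o); im=optics.snapshot('wrist'); cv2.imwrite('pics/w3.png',im)
q=proj(C,[[532.2,-303.3,96]])[0]; print(q)
x,y=int(q[0])-60,int(q[1])-60; print(x,y)
cv2.imwrite('pics/w3c.png',cv2.resize(im[y:y+120,x:x+120],(600,600),interpolation=cv2.INTER_CUBIC))
E
```

```text
26.85 [ 532.7 -303.9  201.1] [-0.56  0.26  1.92  0.    0.96  1.21] [[ 0.98  -0.197 -0.   ]
 [-0.197 -0.98   0.   ]
 [-0.    -0.    -1.   ]]
[274.22213176 205.92893464]
214 145
```

View pics/w3c.png

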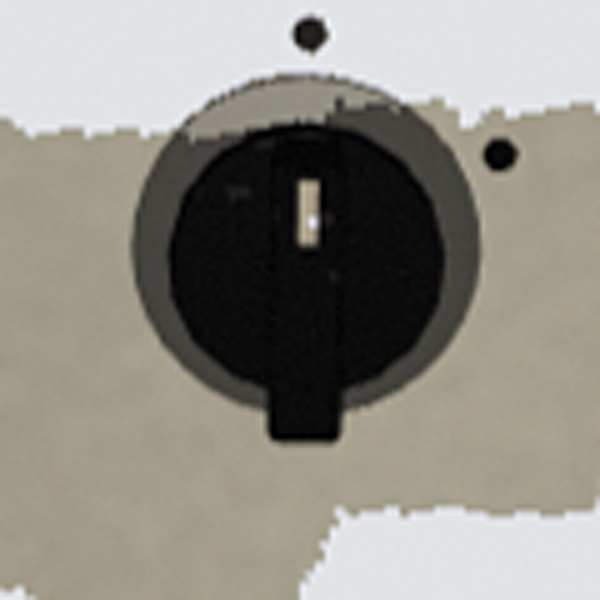

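```bash
python3 - <<'E'
from pour import *
C=cal('wrist'); C1=cal('wrist',dict(eef_pos=np.array([485.,-117.3,317]),eef_rot=np.array([-3.141,-.009,.003])))
f=lambda a:((a[0]-400+.5)/5-.5+400,(a[1]+.5)/5-.5+85); g=lambda a:((a[0]+.5)/5-.5+214,(a[1]+.5)/5-.5+145)
m=tri(C1,f((697,163)),C,g((309,212))); e=tri(C1,f((634,344)),C,g((305,437)))
print('mark',m,'rear end',e); d=m[0]-e[0]; print(np.degrees(np.arctan2(d[1],d[0])), 'centre', e[0]+23*d/np.linalg.norm(d))
go(-0.4,[532.3,-304.2,74.5],down(-102.3),10)
E
```

```text
mark (array([ 547.40081911, -306.82727097,   97.43242105]), np.float64(0.06201860406986622)) rear end (array([ 510.57212008, -299.17531109,   97.15915507]), np.float64(1.0833492805241711))
-11.737442541640892 centre [ 533.09059772 -303.85401254   97.32624036]
[[-0.4, 0.0, 0.0, 0.025, 0.0, 0.0, 0.0], [-0.4, 0.0, 0.0, 0.065, 0.0, 0.0, 0.0], [-0.4, 0.0, 0.0, 0.095, 0.0, 0.0, 0.0], [-0.4, 0.0, 0.0, 0.115, 0.0, 0.0, 0.0], [-0.4, 0.0, 0.005, 0.125, 0.0, 0.0, 0.005], [-0.4, 0.0, 0.0, 0.125, 0.0, 0.0, 0.0], [-0.4, 0.0, 0.0, 0.115, 0.0, 0.0, 0.0], [-0.4, 0.0, 0.0, 0.095, 0.0, 0.0, 0.0]]
[[-0.4, 0.0, 0.0, 0.065, 0.0, 0.0, 0.0], [-0.4, 0.0, 0.0, 0.02, 0.0, 0.0, 0.0]]
final [ 532.6 -304.2   74.7] err deg 0.07
```

The bar top measures 97 mm (96 stated), centre (533,-304), yaw -12°. Descend.

Request:
jog_arm(
  motion=[
    [[-0.4, 0.0, 0.0, 0.025, 0.0, 0.0, 0.0], [-0.4, 0.0, 0.0, 0.065, 0.0, 0.0, 0.0], [-0.4, 0.0, 0.0, 0.095, 0.0, 0.0, 0.0], [-0.4, 0.0, 0.0, 0.115, 0.0, 0.0, 0.0], [-0.4, 0.0, 0.005, 0.125, 0.0, 0.0, 0.005], [-0.4, 0.0, 0.0, 0.125, 0.0, 0.0, 0.0], [-0.4, 0.0, 0.0, 0.115, 0.0, 0.0, 0.0], [-0.4, 0.0, 0.0, 0.095, 0.0, 0.0, 0.0]],
  ],
)

```text
clock: 27.7
eef_pos: [532.0, -304.0, 85.2]
eef_rot: [-3.123, 0.334, 0.002]
contact_force: [0.2, 0.2, -0.3]
finger_gap: 0.7
```

Request:
jog_arm(
  motion=[
    [[-0.4, 0.0, 0.0, 0.065, 0.0, 0.0, 0.0], [-0.4, 0.0, 0.0, 0.02, 0.0, 0.0, 0.0], [0, 0, 0, 0, 0, 0, 0], [0.4, 0, 0, 0, 0, 0, 0], [0.6, 0, 0, 0, 0, 0, 0], [0.8, 0, 0, 0, 0, 0, 0], [1, 0, 0, 0, 0, 0, 0], [1, 0, 0, 0, 0, 0, 0]],
  ],
)

```text
clock: 28.5
eef_pos: [532.6, -304.4, 74.7]
eef_rot: [3.124, -0.335, 0.0]
contact_force: [1.0, 0.2, -0.6]
finger_gap: 0.206
```

Request:
jog_arm(
  motion=[
    [[1, 0, 0, 0, 0, 0, 0], [1, 0, 0, 0, 0, 0, 0], [1, 0, 0, 0, 0, 0, 0]],
  ],
)

```text
clock: 28.8
eef_pos: [532.6, -304.3, 74.6]
eef_rot: [-3.124, 0.335, 0.0]
contact_force: [-0.9, 2.1, 2.7]
finger_gap: 0.13
```

Gripped (11.8 mm). Turn 63° clockwise, i.e. + about tool z.

Request:
jog_arm(
  motion=[
    [[1, 0, 0, 0, 0, 0, 0.01], [1, 0, 0, 0, 0, 0, 0.02], [1, 0, 0, 0, 0, 0, 0.02], [1, 0, 0, 0, 0, 0, 0.02], [1, 0, 0, 0, 0, 0, 0.02], [1, 0, 0, 0, 0, 0, 0.02], [1, 0, 0, 0, 0, 0, 0.02], [1, 0, 0, 0, 0, 0, 0.02]],
  ],
)

```text
clock: 29.6
eef_pos: [532.5, -304.6, 74.7]
eef_rot: [2.958, -1.058, -0.0]
contact_force: [-1.8, -1.6, 3.0]
finger_gap: 0.126
```

Request:
jog_arm(
  motion=[
    [[1, 0, 0, 0, 0, 0, 0.02], [1, 0, 0, 0, 0, 0, 0.02], [1, 0, 0, 0, 0, 0, 0.02], [1, 0, 0, 0, 0, 0, 0.02], [1, 0, 0, 0, 0, 0, 0.02], [1, 0, 0, 0, 0, 0, 0.02], [1, 0, 0, 0, 0, 0, 0.02], [1, 0, 0, 0, 0, 0, 0.02]],
  ],
)

```text
clock: 30.4
eef_pos: [532.1, -304.9, 74.7]
eef_rot: [2.601, -1.76, -0.001]
contact_force: [-5.4, -5.0, 4.7]
finger_gap: 0.131
```

Request:
jog_arm(
  motion=[
    [[1, 0, 0, 0, 0, 0, 0.02], [1, 0, 0, 0, 0, 0, 0.015], [1, 0, 0, 0, 0, 0, 0], [1, 0, 0, 0, 0, 0, 0]],
  ],
)

```text
clock: 30.8
eef_pos: [532.0, -304.9, 74.7]
eef_rot: [2.503, -1.897, -0.001]
contact_force: [-6.5, -4.5, 3.2]
finger_gap: 0.13
```

```bash
python3 - <<'E'
from pour import *
o=monitor.get_obs(); R=Rot.from_rotvec(o['eef_rot']).as_matrix()
print(o['clock'],o['eef_pos'],o['moment'],o['contact_force'],o['finger_gap'],'az',np.degrees(np.arctan2(R[1,1],R[0,1])))
E
```

```text
30.8 [ 532.04475601 -304.90258712   74.66643839] [-0.84023432  1.29549325  0.01895638] [-6.46421512 -4.46684207  3.24955767] 0.13045618245732044 az -164.32176812116245
```

Turned 62°. Release, rise and check.

Request:
jog_arm(
  motion=[
    [[0.6, 0, 0, 0, 0, 0, 0], [0.2, 0, 0, 0, 0, 0, 0], [-0.4, 0, 0, 0, 0, 0, 0], [-0.4, 0, 0, 0, 0, 0, 0], [-0.4, 0, 0, -0.03, 0, 0, 0], [-0.4, 0, 0, -0.1, 0, 0, 0], [-0.4, 0, 0, -0.15, 0, 0, 0], [-0.4, 0, 0, -0.2, 0, 0, 0]],
  ],
)

```text
clock: 31.6
eef_pos: [532.2, -304.1, 147.6]
eef_rot: [2.503, -1.898, -0.002]
contact_force: [0.5, 0.2, 0.0]
finger_gap: 0.697
```

Request:
jog_arm(
  motion=[
    [[-0.4, 0, 0, -0.25, 0, 0, 0], [-0.4, 0, 0, -0.25, 0, 0, 0], [-0.4, 0, 0, -0.25, 0, 0, 0], [-0.4, 0, 0, -0.2, 0, 0, 0], [-0.4, 0, 0, -0.1, 0, 0, 0], [-0.4, 0, 0, 0, 0, 0, 0]],
  ],
)

```text
clock: 32.2
eef_pos: [533.3, -304.8, 306.6]
eef_rot: [-2.503, 1.898, -0.006]
contact_force: [0.6, -0.0, -0.5]
finger_gap: 0.701
```

```bash
python3 - <<'E'
from pour import *
o=monitor.get_obs(); print(o['clock'],o['eef_pos'].round(1))
cv2.imwrite('pics/w4.png',optics.snapshot('wrist')); cv2.imwrite('pics/s4.png',optics.snapshot('scene'));cv2.imwrite('pics/d4.png',optics.snapshot('side'))
C=cal('wrist',o); m=np.array([533,-304,96.]); 
for t in (0,1.1):
    a=np.radians(-12)-t; print(t,proj(C,[m+23*np.array([np.cos(a),np.sin(a),0])]))
E
```

```text
32.2 [ 533.3 -304.8  306.6]
0 [[255.52595771 168.70598321]]
1.1 [[275.08282414 157.0953425 ]]
```

View pics/w4.png

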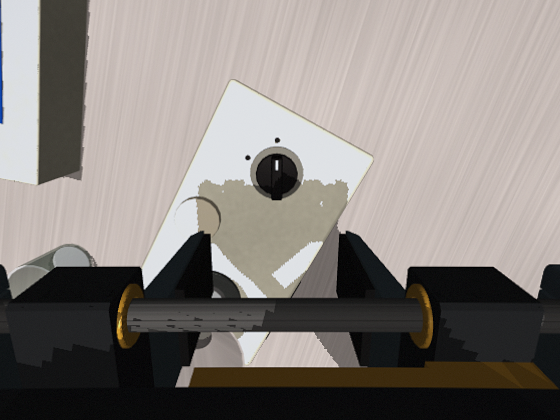

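View pics/s4.png

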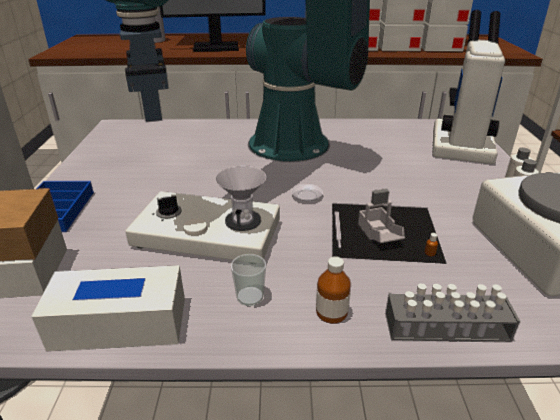

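View pics/d4.png

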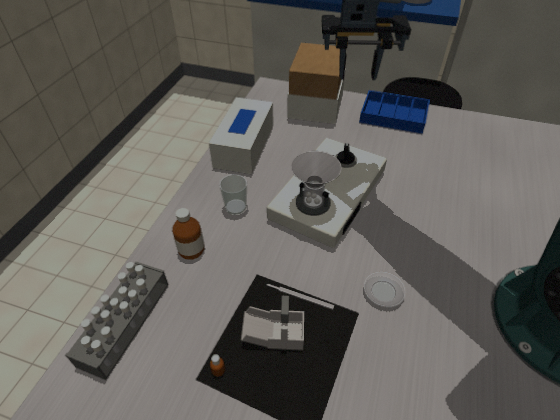

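The knob's mark points at the second dot (277,140) after release. The scoop stands on the mat at (380,225) in the scene view, the bystanders haven't moved and the gripper is clear. Hand in.

```bash
python3 -c "
from workcell import ticket
print(ticket.close_job())"
```

```text
the job is handed in; nothing more can be done
None
```

The mill is charged and the job was handed in at about 32 s of the 70 s allowed; the hand-in gives no verdict.

- **Pour:** I lifted the scoop by its handle with the balls in it and poured them through the funnel, tipping slowly to about 53°. A look down the spout afterwards showed all five balls in the jar, and the pan was empty in both fixed views.
- **Scoop:** It stands upright and empty on the mat, back in its original spot. It was let go at the height it was gripped at, after about 6 N of contact with the mat.
- **Selector:** I turned the knob about 62° clockwise. After release its white mark still points at the second dot, so it stayed over.
- **Bystanders:** In the last pictures they look to be where they started, and the gripper hangs clear at about 300 mm height.

Two checks were weak:
- **Wrist force:** It was too noisy to confirm the scoop's weight drop after pouring, so that rests on the pictures.
- **Knob yaw:** The first rough estimates (-6° and -9°) disagreed with the close-up (-12°), which I used because it matched the mill's own yaw.

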